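# Hang the headset on the swing-out arm

## Task

Swing the hanger arm on the grey desk divider out to its stop, then lift the headset out of its rest under the little shelf and hang it by its headband over about the middle of the arm, and let go. Carry it straight there without dropping it or setting it down, and leave the other things on the desk where they are.

Things in the scene. Friction and masses are not known exactly. Their poses are not given: they have to be found in the camera images.
- headset: Black rigid U-shaped headset, symmetric. Origin: middle of the headband's underside. z runs from ear pads to crown, y from ear pad to ear pad, x normal to its plane. Ear pads: blocks 40 (x) x 24 (y) x 60 (z) mm centred at y +-64, z -120 mm (bottom z -150), 104 mm apart. About 200 g. Starts lying in its rest, z leaning 35 deg from vertical towards the rest's front.
- crown (a point): Middle of the top of the headband, 12 mm above the headset's origin, same axes. The crown is a flat bar 26 mm wide (x), 60 long (y), 12 thick (z); beyond it the sides slope down and out to y +-60 mm at z -30. Pinch it along x by the fingertips, tips not more than about 2 mm below its underside: the bar will be there.
- rest: Fixed white headset rest with a shelf over it. Origin on the desk, z up, front = own -x, towards the desk's middle. A ramp with a foot lip carries the ear pads; the headset slides out along its own z, up and to the front; its crown is free of the ramp by 50 mm. Headset origin at x -42, z 170 mm here. Shelf legs at y +-120 to 130 mm, x 5 to 45.
- shelf_edge (a point): Middle of the shelf's lower front edge (x -30, z 247 mm in the rest's frame, same axes). The shelf reaches 75 mm back from here and 130 mm to each side, with boxes on it up to 62 mm above this point. It overhangs the crown: an upright gripper does not fit. Come in tilted along the headset's z (25 to 50 deg from vertical), fingers open at most 60 mm.
- hanger: Fixed grey fabric desk divider with a hinged steel arm. Origin on the desk under the vertical hinge axis, z up. The panel runs along own x, from x -125 to 185 mm, y 62 to 88 mm, top at z 237 mm. The arm is level, its axis 215 mm above the desk. Folded it points along own -x, with 54 mm free between it and the panel; swung out it points along own -y, square to the panel.
- bar_mid (a point): Point on the hanger arm's axis half way along, 80 mm from the hinge; turns with the arm. z up, own -x points to the free end. The arm is a round bar 16 mm thick, 160 mm from hinge to free end; the end is turned up and reaches 24 mm above the bar's axis, as does the hinge barrel (26 mm thick).
- swing (a joint): Angle of the hanger arm, rad: 0 folded along the divider, 1.57 fully out at the stop; growing turns it anticlockwise seen from above. Friction (about 0.25 N m) lets it stay where left; it starts nearly folded (0 to 0.35).
- tape_a: Bystander: roll of paper tape lying flat, 110 mm across, 48 mm high. Origin under its centre.
- tape_b: Bystander: roll of clear tape lying flat, 110 mm across, 36 mm high. Origin under its centre.
- mug: Bystander: white mug, 80 mm across, 95 mm high. Origin under its centre.
- notepad: Bystander: notepad 105 x 148 x 14 mm. Origin under its centre.
- case: Bystander: black spectacle case 160 x 62 x 40 mm, long axis x. Origin under its centre.
- stapler: Bystander: stapler 140 mm long (x), 36 mm wide, 58 mm high. Origin under its centre.
- mouse: Bystander: computer mouse 105 x 60 x 26 mm. Origin under its centre.
Things that resemble listed ones, but are neither listed nor needed, are in the scene too. Of the things like the headset, leave any that is red or turquoise; of the rest the larger one is meant.

How it is judged (in metres and radians):
On the way, in this order (a step that is already met when the one before it is completed fails the run):
1. the hanger arm is swung out to its stop while the headset is still in its rest (value of joint swing above 1.43 rad and distance of headset from where it was at the start of the episode below 0.03 m), for 0.2 s.
2. the headset is lifted out of its rest by the gripper (distance of headset from where it was at the start of the episode above 0.1 m and contact force between the fingers and headset above 1 N), for 0.2 s.
At the end, for the whole second after the job is handed in: Arm out (joint above 1.43 rad); the headset hangs still on it by its band: origin 3 to 20 mm above the bar axis, within 45 mm of bar_mid along the arm and 30 mm across it, its z axis within 0.3 rad of upright; under 0.05 m/s and 0.5 rad/s; released (value of joint swing above 1.43 rad and x of headset in the frame of bar_mid between -0.045 and 0.045 m and y of headset in the frame of bar_mid between -0.03 and 0.03 m and z of headset in the frame of bar_mid between 0.003 and 0.02 m and angle between headset's own z axis and vertical below 0.3 rad and contact force between headset and hanger above 0.5 N and linear speed of headset below 0.05 m/s and angular speed of headset below 0.5 rad/s); the robot touches nothing.
It fails at once if the headset was dropped or set down on the desk (height (world z) of headset below 0.1 m).
It fails at once if another thing on the desk was moved by more than 30 mm (distance of any of tape_a, tape_b, mug, notepad, case, stapler, mouse from where it was at the start of the episode above 0.03 m).
It also fails if it takes over 64 s, if anything falls off the work surface, if the arm or the gripper's body presses on something with over 40 N, if the wrist force passes 120 N, or if a joint passes its speed limit or range.

## Robot

A 6-joint arm with a two-finger parallel gripper is mounted at the origin on the work surface. World frame = base frame: x ahead of the robot, y to its left, z up, the work surface at z = 0. Lengths are in mm, angles in rad, forces in N, time in s.
With the tool pointing down it reaches from about 350 to 775 mm from the base axis. Payload 7.3 kg.
Tool frame: the origin (TCP) lies at the very end of the fingers, on their centre line; the grasp point (between the pads) lies 19 mm behind it; z points along the fingers, y is the line along which they close (so a half turn about z gives the same grasp; the last joint's range is limited). The gripper opens to 92 mm and grips with 3 to 60 N. Pads are 19 mm wide; open, the fingers measure 130 mm over their backs; the gripper's body (75 mm by 190 mm) begins 47 mm behind the grasp point.
Start: joints at [1.197, 0.342, 1.524, -0, 1.275, -0.146], TCP at [118.547, 511.46, 226.741] pointing down, gripper open.
Joint ranges: [-2.53, 2.53], [-0.77, 2.02], [0.04, 2.7], [-1, 4.14], [0.28, 2.66], [-3.11, 3.11]. Speed limits (rad/s): [2.57, 2.57, 3.14, 3.14, 3.14, 3.14].

## Interface

Orientations are given as [roll, pitch, yaw] about the fixed x, y, z axes, in that order (R = Rz(yaw) Ry(pitch) Rx(roll)).
In Python, from plant import bot gives the robot as it stands.
- The arm moves only by the tool jog_arm, never from a script. Its argument "targets" is a list of rows, each an object with "xyz": the shift along the tool's x, y, z as a fraction of full scale, a list of three; "spin": the turn about the tool's z as a fraction of full scale. In form: [{"xyz": [x, y, z], "spin": spin}, ...]. A call has exactly 10 rows; each row shifts and turns the commanded pose from where the row before left it, along the tool's axes as they then stand; what a row does not reach is not made up. Full scale, the value 1, is 80 mm for a shift and 0.1 rad for a turn. A row lasts 1/8 s, in which the tool goes at most 62.5 mm and 10.7 degrees, less where a joint would pass 70% of its speed; a pose out of reach is approached as far as the arm can. A call with a number of a shift or a turn outside -1 to 1 is refused whole. A call with a gripper value outside its range is refused whole. "gripper" is the opening in per cent of the stroke, from 0 (shut) to 100 (fully open), set as the call begins (left out, the last holds). The fingers move at their own pace and stop on an object; the grip force is fixed at half the most. Time passes only in rows, so rows that do not move let the fingers close, or fill a call up. It gives the time, the measured TCP pose, the force, the opening and the grip force at its end, in the units of the state.
- bot.get_obs(): the state, without advancing time (a new reading comes with each control period).
- bot.capture(name): name is "scene" or "top"; returns the picture (384x512x3 uint8, blue, green, red); there is no depth.
- bot.get_calibration(name): a dict with "vfov" (degrees; the focal length in pixels is half the picture's height over the tangent of half this angle, whatever the lens; pixels are square), "cx", "cy" (the principal point, pixels), "k1" (the pictures are not rectified: a ray, as slopes to the right and down, at radius r is drawn at 1 + k1 r^2 times it, then the intrinsics apply), "eye" and "rotation" of the camera in the world. Camera axes: x right, y down, z forward; pixel columns grow to the right and rows downward; lengths in mm; the calibration is good to about 2 mm. A picture is of the moment at which its call begins. get_calibration takes no time and is no camera call.
- bot.close_job(): hands the job in; it is judged then, once.
The state is a dict: "time": time; "joint_positions": joint angles; "dq": joint speeds; "tau": joint torques, N m; "tool_pos": TCP position; "tcp_rot": TCP orientation; "contact_force": force on the tool from outside, world axes, zero at the start; "moment": the same for the moment, N m; "grip_width": finger opening in mm; "finger_force": force on a finger pad.
Only numpy, scipy, OpenCV 4.12 (cv2) and the standard library are available. Lean on these libraries where they do the work, as an engineer would, in place of code of your own. Each camera call takes 0.05 s, during which the arm holds its last target. There are 200 camera calls.

## Working session

There is one attempt and no reset: what is moved stays moved. The work goes in short steps, Python scripts to look and compute and a tool call to move; the robot and the scene stay as the last step left them, time stands still between calls to the robot, and variables do not carry over. Pictures are saved under pics/ and viewed, at most 10 in all, crops included, and the job is handed in when it is done.

Besides the shell and the picture viewer there is one more tool, called after "Call:" by a JSON object that holds its "method" and its "body". jog_arm: Moves the arm, as the interface text tells. Shift numbers are shares of 80 mm and turn numbers shares of 0.1 rad, none past 1 either way. Its arguments: {"type":"object","properties":{"targets":{"type":"array","items":{"type":"object","properties":{"xyz":{"type":"array","items":{"type":"number"}},"spin":{"type":"number"}}}},"gripper":{"type":"number"}},"required":["targets"]}

```bash
mkdir -p pics; ls
python3 - <<'E'
from plant import bot
import cv2
for n in("scene","top"):
    cv2.imwrite(f"pics/{n}0.png",cv2.resize(bot.capture(n),(800,600))); c=bot.get_calibration(n);print(n,c)
o=bot.get_obs();print(o)
E
```

```text
pics
scene {'vfov': 53.05888196147706, 'cx': 254.96259562523397, 'cy': 191.7299278622828, 'k1': -0.05270666954581585, 'eye': array([1467.88190128,   54.74852445, 1256.4635086 ]), 'rotation': array([-2.40397265e+00, -8.14293611e-04,  1.74063587e+00])}
top {'vfov': 51.66846862518336, 'cx': 256.8772302534185, 'cy': 186.7934589839047, 'k1': -0.11657485761536443, 'eye': array([ 398.18551518, -111.2004167 , 1322.78528153]), 'rotation': array([-3.03006504, -0.01613965, -1.57661311])}
{'time': 0.1, 'joint_positions': array([ 1.19702567e+00,  3.42651105e-01,  1.52489641e+00, -4.57976908e-05,
        1.27539577e+00, -1.45956907e-01]), 'dq': array([ 0.00189137, -0.00192759, -0.00276161, -0.00025621, -0.0020337 ,
        0.00092801]), 'tau': array([ 1.16730149e-03, -4.32007492e+01, -2.44693869e+01,  7.19018304e-02,
        5.26956073e-02, -5.04697971e-05]), 'tool_pos': array([118.41029873, 511.1106565 , 226.12421953]), 'tcp_rot': array([-3.14025001e+00, -1.53105051e-04,  2.91379217e+00]), 'contact_force': array([ 0.59193824, -0.14869249, -0.28058179]), 'moment': array([-0.00335663, -0.01923108, -0.0129346 ]), 'finger_force': 0.0, 'grip_width': 91.42091678655122}
```

View pics/scene0.png

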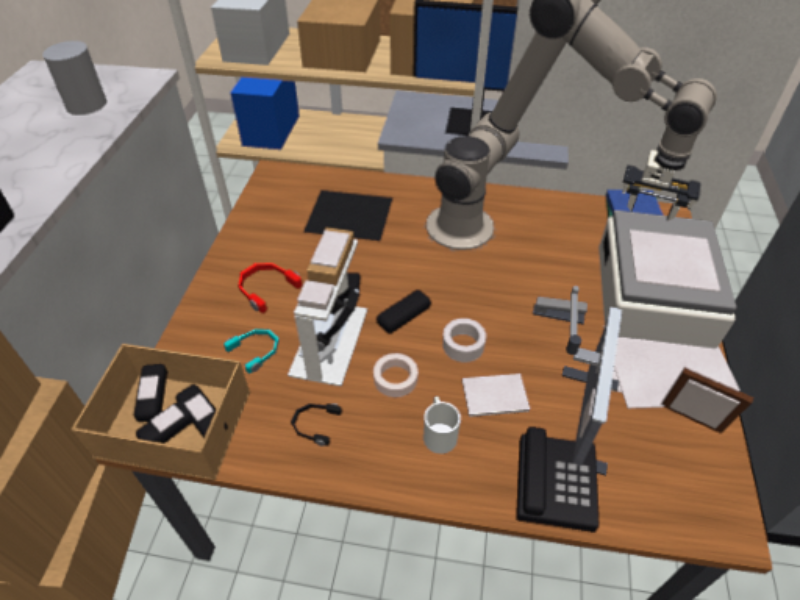

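View pics/top0.png

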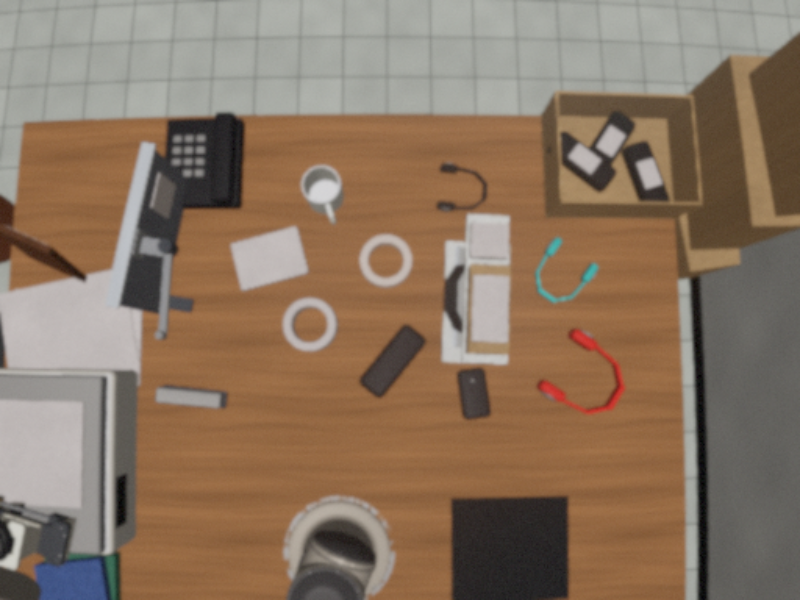

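Candidates for the headset (top view, 800x600 pixels): black in the rest under the shelf (453,298), small black on the desk (463,188), turquoise (565,275) and red (590,375). I choose the one in the rest because it is black and larger. Next, a close crop to check it.

```bash
cat > h.py <<'E'
from plant import bot
import numpy as np, cv2
from scipy.spatial.transform import Rotation as Ro
def cal(n):
    c=bot.get_calibration(n); f=192/np.tan(np.radians(c["vfov"]/2)); return c,f,Ro.from_euler("xyz",c["rotation"]).as_matrix()
def ray(n,uv):
    c,f,R=cal(n); d=np.array([(uv[0]-c["cx"])/f,(uv[1]-c["cy"])/f]); s=d.copy()
    for _ in range(20): s=d/(1+c["k1"]*s@s)
    v=R@np.r_[s,1]; return c["eye"],v/np.linalg.norm(v)
def onz(n,uv,z):
    e,v=ray(n,uv); return e+v*(z-e[2])/v[2]
def proj(n,p):
    c,f,R=cal(n); q=R.T@(np.asarray(p,float)-c["eye"]); s=q[:2]/q[2]; return s*(1+c["k1"]*s@s)*f+[c["cx"],c["cy"]]
def tri(a,b):
    (e1,v1),(e2,v2)=ray("scene",a),ray("top",b)
    t=np.linalg.lstsq(np.c_[v1,-v2],e2-e1,rcond=None)[0]; p,q=e1+t[0]*v1,e2+t[1]*v2
    return (p+q)/2,np.linalg.norm(p-q)
E
python3 - <<'E'
from h import *
s=bot.capture("scene");t=bot.capture("top")
def tile(im,x,y,w,h):
    k=400/w; return cv2.resize(im[y:y+h,x:x+w],(400,300),interpolation=cv2.INTER_CUBIC)
a=np.vstack([np.hstack([tile(s,170,140,80,60*2)[:,:] if 0 else tile(s,160,140,144,108),tile(t,260,130,80,60+0) if 0 else tile(t,250,125,152,114)]),
 np.hstack([tile(s,320,180,144,108),tile(t,60,90,152,114)])])
cv2.imwrite("pics/c1.png",a)
E
```

```text
(no output)
```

View pics/c1.png

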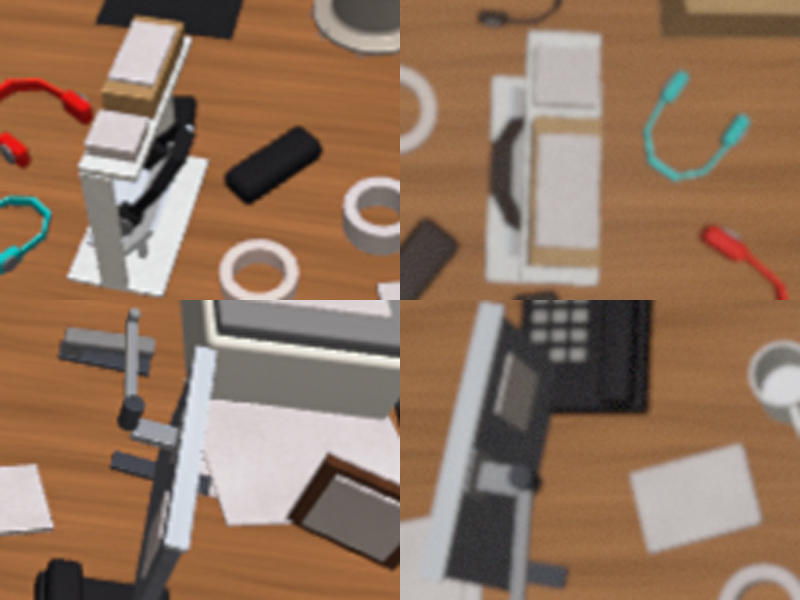

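The crop confirms that the black headset sits in the rest, with its crown under the shelf front (top tile about 505,175). The hanger barrel is at scene tile (132,408) and top tile (524,473), and the arm is nearly folded. I'll triangulate these points next.

```bash
cat >> h.py <<'E'
S1=lambda u,v:(160+u*.36,140+v*.36)
S2=lambda u,v:(320+u*.36,180+(v-300)*.36)
T1=lambda u,v:(250+(u-400)*.38,125+v*.38)
T2=lambda u,v:(60+(u-400)*.38,90+(v-300)*.38)
E
python3 - <<'E'
from h import *
np.set_printoptions(precision=1,suppress=True)
print("barrel",onz("scene",S2(132,404),239),onz("top",T2(524,472),239))
print("tip",onz("scene",S2(133,314),239),onz("top",T2(518,596),239))
for a in [(200,347),(216,350),(165,545),(188,550)]: print("panel s",onz("scene",S2(*a),237))
for a in [(483,303),(506,305),(425,573),(445,577)]: print("panel t",onz("top",T2(*a),237))
for a in [(527,30),(523,283),(602,35),(598,285)]: print("shelf t",onz("top",T1(*a),255))
print("shelf near",tri(S1(134,178),T1(527,30)),tri(S1(190,38),T1(523,283)))
for a in [(490,77),(487,280)]: print("base t",onz("top",T1(*a),4))
for a in [(208,158),(162,295),(68,276)]: print("base s",onz("scene",S1(*a),4))
print("crown",tri(S1(185,150),T1(497,173)))
for n,x,y,z in [("tape_a",0,0,48)]: pass
for n,p,z in [("tapeR",(386,260),40),("tapeL",(309,324),40),("mug",(322,185),95),("case",(393,360),40),("stapler",(190,397),58),("mouse",(474,393),26),("notepad",(269,258),14)]: print(n,onz("top",np.array(p)*.64,z))
E
```

```text
barrel [607.7 294.8 239. ] [610.  290.7 239. ]
tip [453.9 299.9 239. ] [477.4 292.1 239. ]
panel s [496.4 384.5 237. ]
panel s [498.1 404.6 237. ]
panel s [801.2 326.9 237. ]
panel s [803.5 351.8 237. ]
panel t [800.5 348.  237. ]
panel t [797.5 321.6 237. ]
panel t [502.2 396.5 237. ]
panel t [497.9 373.9 237. ]
shelf t [ 657.3 -244.3  255. ]
shelf t [ 393.6 -235.5  255. ]
shelf t [ 652.1 -323.6  255. ]
shelf t [ 390.8 -312.7  255. ]
shelf near (array([ 656.7, -244.5,  258.1]), np.float64(1.3038923013196515)) (array([ 393.4, -234.1,  256.1]), np.float64(2.5333741464422017))
base t [ 656.3 -226.5    4. ]
base t [ 396.6 -219.3    4. ]
base s [ 390.6 -217.6    4. ]
base s [ 653.4 -229.     4. ]
base s [ 644.8 -368.8    4. ]
crown (array([ 516.1, -218.5,  160.4]), np.float64(1.3510317101921718))
tapeR [ 609.1 -100.9   40. ]
tapeL [475.5  59.1  40. ]
mug [755.6  28.9  95. ]
case [ 400.5 -114.7   40. ]
stapler [325.7 300.   58. ]
mouse [ 330.8 -283.    26. ]
notepad [618.8 150.2  14. ]
```

Call:
{"method": "jog_arm", "body": {"gripper": 0, "targets": [{"xyz":[0,0,-0.5],"spin":0},{"xyz":[0,0,-0.5],"spin":0},{"xyz":[-0.585,-0.145,0],"spin":0},{"xyz":[-0.585,-0.145,0],"spin":0},{"xyz":[-0.585,-0.145,0],"spin":0},{"xyz":[-0.585,-0.145,0],"spin":0},{"xyz":[-0.585,-0.145,0],"spin":0},{"xyz":[-0.585,-0.145,0],"spin":0},{"xyz":[-0.585,-0.145,0],"spin":0},{"xyz":[-0.585,-0.145,0],"spin":0}]}}

```text
time: 1.45
tool_pos: [463.6, 335.6, 306.6]
tcp_rot: [-3.142, -0.0, 2.914]
contact_force: [-0.1, -0.1, -0.1]
grip_width: 1.1
finger_force: 0.0
```

```bash
cat >> h.py <<'E'
def plan(P,ori,spin=0):
    """rows (units of 80mm) through world points P"""
    R=Ro.from_euler("xyz",ori).as_matrix()
    return np.round(np.diff(np.array(P,float),axis=0)@R/80,3)
E
python3 - <<'E'
from h import *
o=bot.get_obs(); H=np.array([608,294.])
P=[[463.6,335.6,200]]
for k,th in enumerate(np.linspace(178,259,16)):
    a=np.radians(th); u=np.array([np.cos(a),np.sin(a)]); t=np.array([-u[1],u[0]])
    r=140-15*min(1,k/5); d=27-9*k/15
    P.append([*(H+r*u-d*t),200])
print(np.round(P[1:],0)); print(plan(P,o["tcp_rot"]).tolist())
E
```

```text
[[469. 326. 200.]
 [470. 312. 200.]
 [472. 299. 200.]
 [475. 286. 200.]
 [479. 274. 200.]
 [485. 263. 200.]
 [488. 251. 200.]
 [493. 239. 200.]
 [499. 228. 200.]
 [506. 218. 200.]
 [514. 208. 200.]
 [523. 200. 200.]
 [533. 192. 200.]
 [544. 185. 200.]
 [555. 179. 200.]
 [566. 175. 200.]]
[[-0.094, -0.103, -0.0], [-0.046, -0.164, -0.0], [-0.061, -0.156, -0.0], [-0.075, -0.146, -0.0], [-0.087, -0.135, -0.0], [-0.098, -0.122, -0.0], [-0.08, -0.135, -0.0], [-0.093, -0.127, -0.0], [-0.105, -0.117, -0.0], [-0.116, -0.106, -0.0], [-0.125, -0.094, -0.0], [-0.134, -0.081, -0.0], [-0.141, -0.067, -0.0], [-0.147, -0.053, -0.0], [-0.151, -0.038, -0.0], [-0.154, -0.023, -0.0]]
```

Call:
{"method": "jog_arm", "body": {"targets": [{"xyz":[0,0,0.44],"spin":0},{"xyz":[0,0,0.44],"spin":0},{"xyz":[0,0,0.44],"spin":0},{"xyz":[-0.094,-0.103,0],"spin":0},{"xyz":[-0.046,-0.164,0],"spin":0},{"xyz":[-0.061,-0.156,0],"spin":0},{"xyz":[-0.075,-0.146,0],"spin":0},{"xyz":[-0.087,-0.135,0],"spin":0},{"xyz":[-0.098,-0.122,0],"spin":0},{"xyz":[-0.08,-0.135,0],"spin":0}]}}

```text
time: 2.7
tool_pos: [488.1, 251.2, 201.4]
tcp_rot: [3.141, 0.001, 2.914]
contact_force: [0.1, 2.8, 0.4]
grip_width: 0.4
finger_force: 1.1
```

Call:
{"method": "jog_arm", "body": {"targets": [{"xyz":[-0.093,-0.127,0],"spin":0},{"xyz":[-0.105,-0.117,0],"spin":0},{"xyz":[-0.116,-0.106,0],"spin":0},{"xyz":[-0.125,-0.094,0],"spin":0},{"xyz":[-0.134,-0.081,0],"spin":0},{"xyz":[-0.141,-0.067,0],"spin":0},{"xyz":[-0.147,-0.053,0],"spin":0},{"xyz":[-0.151,-0.038,0],"spin":0},{"xyz":[-0.154,-0.023,0],"spin":0},{"xyz":[0,0,0],"spin":0}]}}

```text
time: 3.95
tool_pos: [564.0, 175.9, 200.6]
tcp_rot: [-3.141, -0.005, 2.914]
contact_force: [-7.3, 2.4, 1.9]
grip_width: 0.2
finger_force: 4.0
```

Call:
{"method": "jog_arm", "body": {"targets": [{"xyz":[-0.06,0,0],"spin":0},{"xyz":[0,0,0],"spin":0},{"xyz":[0,0,0],"spin":0},{"xyz":[0.2,0,0],"spin":0},{"xyz":[0.3,0,0],"spin":0},{"xyz":[0,0,-0.6],"spin":0},{"xyz":[0,0,-0.6],"spin":0},{"xyz":[0,0,-0.6],"spin":0},{"xyz":[0,0,0],"spin":0},{"xyz":[0,0,0],"spin":0}]}}

```text
time: 5.2
tool_pos: [531.2, 183.3, 344.5]
tcp_rot: [-3.141, -0.0, 2.913]
contact_force: [0.2, 0.7, -0.9]
grip_width: 0.6
finger_force: 0.0
```

Run:
```python
from h import *
s=bot.capture("scene");t=bot.capture("top")
tile=lambda im,x,y,w,h:cv2.resize(im[y:y+h,x:x+w],(400,300),interpolation=cv2.INTER_CUBIC)
cv2.imwrite("pics/c2.png",np.hstack([tile(s,300,170,144,108),tile(t,60,90,152,114)]))
print(bot.get_obs())
```

```text
{'time': 5.3, 'joint_positions': array([ 1.96333616e-01,  3.55958235e-01,  1.18641846e+00, -2.50813308e-04,
        1.60185980e+00, -1.14647737e+00]), 'dq': array([ 0.00109764,  0.00382903,  0.00203515,  0.00207229,  0.00412232,
       -0.00021205]), 'tau': array([ 1.07560318e-02, -4.67150652e+01, -2.69959116e+01, -8.64393718e-03,
        9.61758220e-02, -2.03024450e-03]), 'tool_pos': array([530.75588061, 183.38033734, 343.59337055]), 'tcp_rot': array([-3.14027570e+00, -2.30616431e-03,  2.91359834e+00]), 'contact_force': array([-0.00268346, -1.72021136,  0.07501387]), 'moment': array([-0.03510031,  0.00791742,  0.01353139]), 'finger_force': 0.0, 'grip_width': 0.33332847840288937}
```

View pics/c2.png

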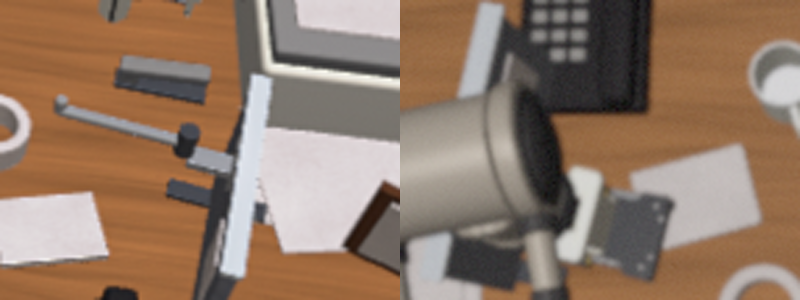

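The arm is swung out: in the scene tile the tip is at (62,102) and the barrel at (188,128). Next I move round to azimuth -90° with half a turn of spin, and check there how the tool tilts at the reach limit.

```bash
cat >> h.py <<'E'
def planspin(P,ori,spins):
    """rows with spin units; shift taken before the spin of the row"""
    R=Ro.from_euler("xyz",ori).as_matrix(); P=np.array(P,float)
    for a,b,s in zip(P[:-1],P[1:],spins):
        d=(b-a)@R/80; print("%.2f %.2f %.2f | %.2f"%(*d,s)); R=R@Ro.from_euler("z",s*.1).as_matrix()
E
python3 - <<'E'
from h import *
o=bot.get_obs()
s=lambda u,v:(300+u*.36,170+v*.36)
b=onz("scene",s(188,125),239);t=onz("scene",s(62,101),239);print(b,t,np.degrees(np.arctan2(*(t-b)[1::-1])))
a=np.array([531,183,344]);m=np.array([500,-100,430]);e=np.array([76,-560,430])
P=[a+(m-a)*k/10 for k in range(11)]+[m+(e-m)*k/20 for k in range(1,21)]
planspin(P,o["tcp_rot"],[.983]*30)
E
```

```text
[596.80936935 295.59174827 239.        ] [584.30575544 140.63023842 239.        ] -94.61311716935117
-0.04 -0.35 -0.11 | 0.98
-0.08 -0.35 -0.11 | 0.98
-0.11 -0.34 -0.11 | 0.98
-0.14 -0.33 -0.11 | 0.98
-0.17 -0.31 -0.11 | 0.98
-0.20 -0.29 -0.11 | 0.98
-0.23 -0.27 -0.11 | 0.98
-0.26 -0.25 -0.11 | 0.98
-0.28 -0.22 -0.11 | 0.98
-0.30 -0.19 -0.11 | 0.98
-0.18 -0.35 0.00 | 0.98
-0.21 -0.33 0.00 | 0.98
-0.24 -0.31 0.00 | 0.98
-0.27 -0.28 0.00 | 0.98
-0.30 -0.26 0.00 | 0.98
-0.32 -0.22 0.00 | 0.98
-0.34 -0.19 0.00 | 0.98
-0.36 -0.16 0.00 | 0.98
-0.37 -0.12 0.00 | 0.98
-0.38 -0.09 0.00 | 0.98
-0.39 -0.05 0.00 | 0.98
-0.39 -0.01 0.00 | 0.98
-0.39 0.03 0.00 | 0.98
-0.39 0.07 0.00 | 0.98
-0.38 0.10 0.00 | 0.98
-0.36 0.14 0.00 | 0.98
-0.35 0.18 0.00 | 0.98
-0.33 0.21 0.00 | 0.98
-0.31 0.24 0.00 | 0.98
-0.28 0.27 0.00 | 0.98
```

Call:
{"method": "jog_arm", "body": {"targets": [{"xyz":[-0.04,-0.35,-0.11],"spin":0.983},{"xyz":[-0.08,-0.35,-0.11],"spin":0.983},{"xyz":[-0.11,-0.34,-0.11],"spin":0.983},{"xyz":[-0.14,-0.33,-0.11],"spin":0.983},{"xyz":[-0.17,-0.31,-0.11],"spin":0.983},{"xyz":[-0.2,-0.29,-0.11],"spin":0.983},{"xyz":[-0.23,-0.27,-0.11],"spin":0.983},{"xyz":[-0.26,-0.25,-0.11],"spin":0.983},{"xyz":[-0.28,-0.22,-0.11],"spin":0.983},{"xyz":[-0.3,-0.19,-0.11],"spin":0.983}]}}

```text
time: 6.55
tool_pos: [498.8, -100.3, 432.1]
tcp_rot: [-3.14, -0.001, 1.927]
contact_force: [1.2, 0.2, 0.1]
grip_width: 0.6
finger_force: 0.0
```

Call:
{"method": "jog_arm", "body": {"targets": [{"xyz":[-0.18,-0.35,0],"spin":0.983},{"xyz":[-0.21,-0.33,0],"spin":0.983},{"xyz":[-0.24,-0.31,0],"spin":0.983},{"xyz":[-0.27,-0.28,0],"spin":0.983},{"xyz":[-0.3,-0.26,0],"spin":0.983},{"xyz":[-0.32,-0.22,0],"spin":0.983},{"xyz":[-0.34,-0.19,0],"spin":0.983},{"xyz":[-0.36,-0.16,0],"spin":0.983},{"xyz":[-0.37,-0.12,0],"spin":0.983},{"xyz":[-0.38,-0.09,0],"spin":0.983}]}}

```text
time: 7.8
tool_pos: [286.4, -330.6, 431.9]
tcp_rot: [-3.139, -0.001, 0.944]
contact_force: [-0.2, 0.2, -0.3]
grip_width: 0.5
finger_force: 0.0
```

Call:
{"method": "jog_arm", "body": {"targets": [{"xyz":[-0.39,-0.05,0],"spin":0.983},{"xyz":[-0.39,-0.01,0],"spin":0.983},{"xyz":[-0.39,0.03,0],"spin":0.983},{"xyz":[-0.39,0.07,0],"spin":0.983},{"xyz":[-0.38,0.1,0],"spin":0.983},{"xyz":[-0.36,0.14,0],"spin":0.983},{"xyz":[-0.35,0.18,0],"spin":0.983},{"xyz":[-0.33,0.21,0],"spin":0.983},{"xyz":[-0.31,0.24,0],"spin":0.983},{"xyz":[-0.28,0.27,0],"spin":0.983}]}}

```text
time: 9.05
tool_pos: [73.8, -560.7, 431.6]
tcp_rot: [-3.139, 0.0, -0.039]
contact_force: [-0.0, -1.1, 0.8]
grip_width: 0.6
finger_force: 0.0
```

```bash
python3 -c "
from h import *
o=bot.get_obs();print(o['joint_positions'],o['tool_pos'],o['tcp_rot'])"
```

```text
[-1.57531270e+00  3.69311806e-01  9.35970268e-01 -1.35186654e-04
  1.83890257e+00  3.40220161e-02] [  73.82679151 -560.73937947  431.62864453] [-3.13900661e+00  2.18541300e-04 -3.85737453e-02]
```

Call:
{"method": "jog_arm", "body": {"targets": [{"xyz":[0,0.6,0],"spin":0},{"xyz":[0,0.6,0],"spin":0},{"xyz":[0,0.6,0],"spin":0},{"xyz":[0,0.6,0],"spin":0},{"xyz":[0,0.6,0],"spin":0},{"xyz":[0,0.5,0],"spin":0},{"xyz":[0,0.5,0],"spin":0},{"xyz":[0,0.5,0],"spin":0},{"xyz":[0,0.5,0],"spin":0},{"xyz":[0,0,0],"spin":0}]}}

```text
time: 10.3
tool_pos: [49.9, -807.1, 350.5]
tcp_rot: [3.023, -0.014, -0.035]
contact_force: [0.3, 0.5, -0.5]
grip_width: 0.2
finger_force: 0.0
```

```bash
python3 -c "
from h import *
o=bot.get_obs();print(o['joint_positions'],o['tool_pos'],o['tcp_rot'])"
```

```text
[-1.60921987  0.97717979  0.03949297  0.01536074  2.00588084  0.00479591] [  49.86204934 -807.13445021  350.45124516] [ 3.02256436 -0.0136317  -0.03510267]
```

Call:
{"method": "jog_arm", "body": {"targets": [{"xyz":[0,-0.5,0],"spin":0},{"xyz":[0,-0.5,0],"spin":0},{"xyz":[0,-0.5,0],"spin":0},{"xyz":[0,0,0],"spin":0},{"xyz":[0,0,0],"spin":0},{"xyz":[0,0,0],"spin":0},{"xyz":[0,0,0],"spin":0},{"xyz":[0,0,0],"spin":0},{"xyz":[0,0,0],"spin":0},{"xyz":[0,0,0],"spin":0}]}}

```text
time: 11.55
tool_pos: [53.9, -710.5, 344.1]
tcp_rot: [3.017, -0.014, -0.034]
contact_force: [-0.4, 0.4, 0.9]
grip_width: 0.7
finger_force: 0.0
```

```bash
python3 -c "
from h import *
o=bot.get_obs();print(o['joint_positions'],o['tool_pos'],o['tcp_rot'])"
```

```text
[-1.60897956e+00  6.01393557e-01  7.96716796e-01  1.43722605e-02
  1.61878813e+00 -1.34316248e-03] [  53.88366531 -710.47744652  344.12504817] [ 3.01686224 -0.0139914  -0.03438063]
```

Call:
{"method": "jog_arm", "body": {"targets": [{"xyz":[0,0.75,0],"spin":0},{"xyz":[0,0.75,0],"spin":0},{"xyz":[0,0.75,0],"spin":0},{"xyz":[0,0.75,0],"spin":0},{"xyz":[0,0.75,0],"spin":0},{"xyz":[0,0.75,0],"spin":0},{"xyz":[0,0.75,0],"spin":0},{"xyz":[0,0.75,0],"spin":0},{"xyz":[0,0.75,0],"spin":0},{"xyz":[0,0.75,0],"spin":0}]}}

```text
time: 12.8
tool_pos: [21.0, -936.4, 311.7]
tcp_rot: [2.715, -0.035, -0.029]
contact_force: [0.3, -0.2, -0.9]
grip_width: 0.4
finger_force: 0.0
```

```bash
python3 -c "
from h import *
o=bot.get_obs();print(o['joint_positions'],o['tool_pos'],o['tcp_rot'])"
```

```text
[-1.64778007  1.06122892  0.03727391  0.05220171  1.61818179 -0.02670839] [  21.02356476 -936.40668537  311.69531495] [ 2.7151352  -0.03544637 -0.0288764 ]
```

Call:
{"method": "jog_arm", "body": {"targets": [{"xyz":[0.1,0.75,0],"spin":0},{"xyz":[0.1,0.75,0],"spin":0},{"xyz":[0.1,0.75,0],"spin":0},{"xyz":[0,-0.5,0],"spin":0},{"xyz":[0,-0.5,0],"spin":0},{"xyz":[0,-0.5,0],"spin":0},{"xyz":[0,-0.5,0],"spin":0},{"xyz":[0,0,0],"spin":0},{"xyz":[0,0,0],"spin":0},{"xyz":[0,0,0],"spin":0}]}}

```text
time: 14.05
tool_pos: [39.6, -858.1, 266.0]
tcp_rot: [2.591, -0.043, -0.025]
contact_force: [-0.2, -0.7, 0.9]
grip_width: 0.3
finger_force: 0.0
```

```bash
python3 -c "
from h import *
o=bot.get_obs();print(o['joint_positions'],o['tool_pos'],o['tcp_rot']);print(Ro.from_euler('xyz',o['tcp_rot']).as_matrix())"
```

```text
[-1.63507234  0.6704988   0.99633055  0.0716344   0.92637146 -0.0545942 ] [  39.56274636 -858.12956879  266.04009586] [ 2.59078675 -0.04278729 -0.02452425]
[[ 0.99878433 -0.04327529  0.02360303]
 [-0.02449935 -0.85129781 -0.5241105 ]
 [ 0.04277424  0.5228951  -0.85132314]]
```

```bash
cat >> h.py <<'E'
f=np.array([.037,.999,0]); f/=np.linalg.norm(f); sd=np.array([f[1],-f[0],0]); up=np.array([0,0,1.])
E0=np.array([525,-239.5,247])   # shelf_edge
rest=E0-30*f-247*up
HO=rest+42*f+170*up             # headset origin
a=np.radians(35); hz=np.sin(a)*f+np.cos(a)*up; hx=-np.cos(a)*f+np.sin(a)*up
E
python3 - <<'E'
from h import *
print(HO)
ims=[]
for n,(x,y,w,h),k in(("scene",(180,135,60,90),6.66),("top",(285,130,60,110),5.4)):
    im=bot.capture(n)[y:y+h,x:x+w]; im=cv2.resize(im,(400,600),interpolation=cv2.INTER_CUBIC); sx,sy=400/w,600/h
    def poly(P,c):
        q=np.array([(proj(n,p)-[x,y]+.5)*[sx,sy] for p in P]).astype(int); cv2.polylines(im,[q],True,c,1)
    for z in(0,12): poly([HO+z*hz+i*13*hx+j*30*sd for i,j in((1,1),(1,-1),(-1,-1),(-1,1))],(0,255,255) if z else (0,255,0))
    for z in(0,10): poly([E0+z*up+130*sd,E0+z*up-130*sd],(0,0,255))
    ims.append(im)
cv2.imwrite("pics/c3.png",np.hstack(ims))
E
```

```text
[ 525.44413993 -227.50822199  170.        ]
```

View pics/c3.png

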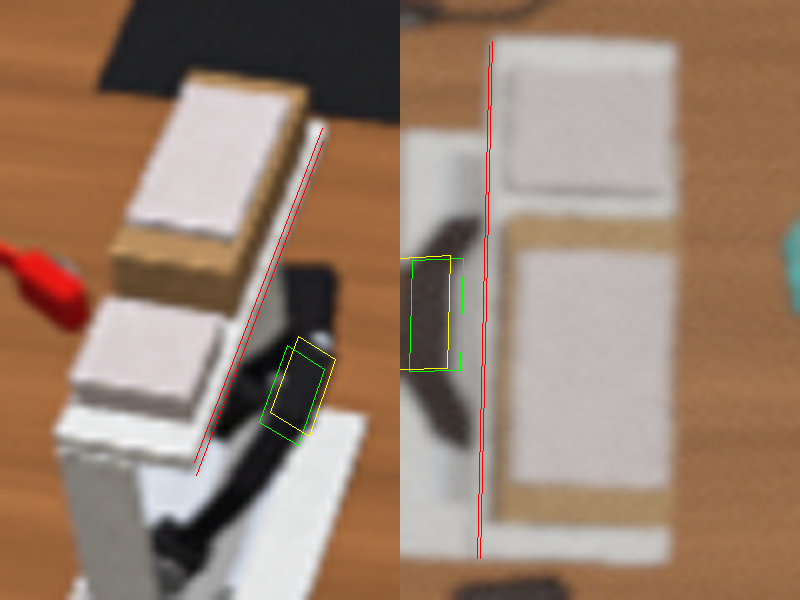

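Run:
```python
from h import *
np.set_printoptions(precision=1,suppress=True)
S=lambda u,v:(180+u*.15-.5,135+v*.15-.5); T=lambda u,v:(285+(u-400)*.15-.5,130+v*.18333-.5)
print("box near",tri(S(238,262),T(505,215)),"box far",tri(S(308,92),T(497,524)))
print("shelf top near",tri(S(193,462),T(490,40)),"far",tri(S(325,122),T(481,558)))
t=bot.capture("top")
g=t.max(2)
for r in range(168,215):
    row=g[r,265:300]; d=np.where(row<95)[0]; print(r,d.min()+265 if len(d) else None,d.max()+265 if len(d) else None,end="; ")
print(); print([np.round(proj("top",HO+12*hz-13*hx+j*sd),1) for j in(-60,-30,0,30,60)])
cv2.imwrite("pics/c4.png",cv2.resize(t[160:222,255:315],(600,600),interpolation=cv2.INTER_NEAREST))
```

```text
box near (array([ 558.1, -241.1,  307.5]), np.float64(0.20936391560574422)) box far (array([ 411.7, -236.8,  298.9]), np.float64(0.3415744764508157))
shelf top near (array([ 655.5, -243.9,  258.3]), np.float64(1.6256270631232645)) far (array([ 395.4, -233.6,  262.5]), np.float64(1.7689737248672401))
168 None None; 169 None None; 170 293 296; 171 292 296; 172 291 296; 173 291 295; 174 290 295; 175 289 294; 176 289 294; 177 288 293; 178 287 292; 179 286 292; 180 285 291; 181 285 291; 182 285 291; 183 285 291; 184 285 291; 185 285 291; 186 285 291; 187 285 291; 188 285 291; 189 285 291; 190 285 291; 191 284 291; 192 284 291; 193 284 291; 194 285 291; 195 285 291; 196 284 291; 197 285 291; 198 285 291; 199 286 291; 200 287 292; 201 287 292; 202 288 293; 203 288 293; 204 289 294; 205 289 294; 206 290 294; 207 290 294; 208 290 294; 209 291 294; 210 292 294; 211 294 294; 212 265 266; 213 265 267; 214 265 268; 
[array([283.6, 207.5]), array([283.8, 197.2]), array([284.1, 187. ]), array([284.3, 176.8]), array([284.5, 166.7])]
```

View pics/c4.png

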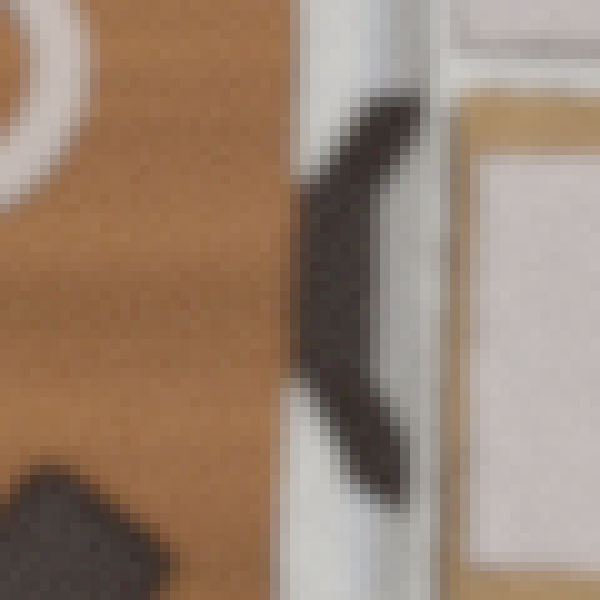

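Crown in the top view: flat from row 179.5 to 198.8, front edge at column 284.6, so its centre is at x of about 519.5 mm, 6 mm off the rest's middle. Before going in I'll check which way the gripper body is wide.

Run:
```python
from h import *
s=cv2.imread("pics/scene0.png")[140:230,600:720]; 
o=bot.get_obs(); u,v=proj("scene",o["tool_pos"]).astype(int); print(u,v,proj("top",o["tool_pos"]))
c=bot.capture("scene"); y0,x0=max(0,v-50),max(0,u-40); c=c[y0:y0+60,x0:x0+80]
cv2.imwrite("pics/c5.png",np.hstack([cv2.resize(s,(400,300)),cv2.resize(c,(400,300),interpolation=cv2.INTER_CUBIC)]))
P=np.array([118.4,511.1,226]); y=np.array([.226,.974,0]); x=np.array([-.974,.226,0])
for d in (95*y,-95*y,95*x,-95*x,45*y,-45*y): print(((proj("scene",P+d+[0,0,80])*1.5625-[600,140])*3.333).round())
```

```text
114 87 [516.09431821 353.86057933]
[320. 194.]
[ 72. 134.]
[207.  98.]
[181. 235.]
[253. 178.]
[136. 150.]
```

View pics/c5.png

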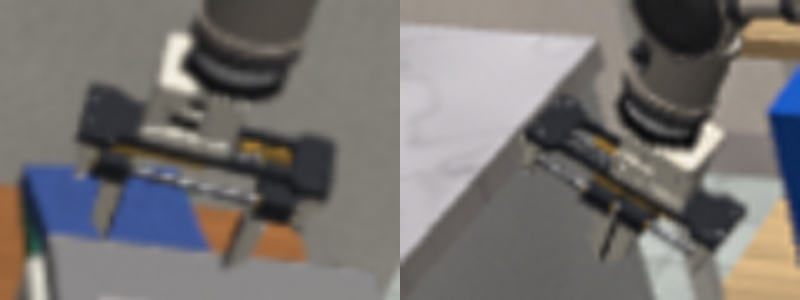

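Call:
{"method": "jog_arm", "body": {"targets": [{"xyz":[0.05,0.6,-0.5],"spin":0},{"xyz":[0.05,0.6,-0.5],"spin":0},{"xyz":[0.05,0.75,-0.2],"spin":0},{"xyz":[0.05,0.75,-0.2],"spin":0},{"xyz":[0.05,0.75,-0.2],"spin":0},{"xyz":[0.05,0.75,-0.2],"spin":0},{"xyz":[0.05,0.75,-0.2],"spin":0},{"xyz":[0,0,0],"spin":0},{"xyz":[0,0,0],"spin":0},{"xyz":[0,0,0],"spin":0}]}}

```text
time: 15.5
tool_pos: [39.0, -931.3, 494.5]
tcp_rot: [2.438, -0.054, -0.017]
contact_force: [-0.5, -0.1, -0.3]
grip_width: 0.6
finger_force: 0.0
```

```bash
cat >> h.py <<'E'
def st():
    o=bot.get_obs(); R=Ro.from_euler('xyz',o['tcp_rot']).as_matrix()
    print(o['time'],o['joint_positions'].round(3),o['tool_pos'].round(1),"tilt",np.degrees(np.arccos(-R[2,2])).round(1),"\n",R.round(3),o["grip_width"].round(1),o["finger_force"],o["contact_force"].round(1)); return o,R
E
python3 -c "
from h import *
st()"
```

```text
Traceback (most recent call last):
  File "h.py", line 38, in st
    print(o['time'],o['joint_positions'].round(3),o['tool_pos'].round(1),"tilt",np.degrees(np.arccos(-R[2,2])).round(1),"\n",R.round(3),o["grip_width"].round(1),o["finger_force"],o["contact_force"].round(1)); return o,R
                                                                                                                                        ^^^^^^^^^^^^^^^^^^^^^
AttributeError: 'float' object has no attribute 'round'
```

Call:
{"method": "jog_arm", "body": {"targets": [{"xyz":[0.1,0.75,0],"spin":0},{"xyz":[0.1,0.75,0],"spin":0},{"xyz":[0.1,0.75,0],"spin":0},{"xyz":[0,0,0],"spin":0},{"xyz":[0,0,0],"spin":0},{"xyz":[0,0,0],"spin":0},{"xyz":[0,0,0],"spin":0},{"xyz":[0,0,0],"spin":0},{"xyz":[0,0,0],"spin":0},{"xyz":[0,0,0],"spin":0}]}}

```text
time: 16.75
tool_pos: [48.6, -948.2, 534.2]
tcp_rot: [2.319, -0.061, -0.01]
contact_force: [0.5, 0.4, -0.4]
grip_width: 0.3
finger_force: 0.0
```

```bash
sed -i 's/o\["grip_width"\].round(1)/o["grip_width"]/' h.py
python3 -c "
from h import *
st()"
```

```text
16.75 [-1.625  0.865  0.037  0.075  1.418  0.003] [  48.6 -948.2  534.2] tilt 47.2 
 [[ 0.998 -0.051  0.034]
 [-0.01  -0.68  -0.733]
 [ 0.061  0.732 -0.679]] 0.33450328725119544 0.0 [ 0.5  0.4 -0.4]
```

```bash
cat > kin.py <<'E'
from h import *
from scipy.optimize import least_squares
D=[([1.197,.3427,1.5249,0,1.2754,-.146],[118.4,511.1,226.1]),
([.1963,.356,1.1864,0,1.6019,-1.1465],[530.8,183.4,343.6]),
([-1.5753,.3693,.936,0,1.8389,.034],[73.8,-560.7,431.6]),
([-1.6092,.9772,.0395,.0154,2.0059,.0048],[49.86,-807.1,350.5]),
([-1.609,.6014,.7967,.0144,1.6188,-.0013],[53.9,-710.5,344.1]),
([-1.6478,1.0612,.0373,.0522,1.6182,-.0267],[21.0,-936.4,311.7]),
([-1.6351,.6705,.9963,.0716,.9264,-.0546],[39.6,-858.1,266.0]),
([-1.625,.865,.037,.075,1.418,.003],[48.6,-948.2,534.2])]
def fk(q,p):
    a,h,L1,L2,e2,Lt,l1,l2=p
    R=Ro.from_euler("ZY",[q[0],q[1]]); x=np.array([0,0,h])+Ro.from_euler("z",q[0]).apply([a,l1,0])+R.apply([0,0,L1])
    R=R*Ro.from_euler("y",q[2]); x=x+R.apply([e2,0,L2])
    R=R*Ro.from_euler("zy",[0,0])*Ro.from_euler("z",q[3]); x=x+R.apply([0,l2,0])
    R=R*Ro.from_euler("y",q[4]); x=x+R.apply([0,0,Lt]); R=R*Ro.from_euler("z",q[5]); return x,R
s=least_squares(lambda p:np.ravel([fk(q,p)[0]-x for q,x in D])/1,[0,300,400,400,0,250,38,38]); P=s.x
E
python3 - <<'E'
from kin import *
np.set_printoptions(precision=2,suppress=True)
print(P,np.abs(s.fun).max())
q,x=D[7]; print(fk(q,P)[1].as_matrix())
o,R=st(); r0=Ro.from_matrix(R)
off=fk(q,P)[1].inv()*r0
def ik(x,rot,q0):
    g=lambda q:np.r_[(fk(q,P)[0]-x)/100,(rot.inv()*fk(q,P)[1]*off).as_rotvec()]
    r=least_squares(g,q0); return r.x,np.abs(r.fun).max()
for dz in(0,0.05,.1):
  for X in([515,-133,350],[515,-133,263],[519.7,-228,173]):
    rot=Ro.from_euler("x",-dz)*r0 if 0 else r0*Ro.from_euler("x",-dz)
    print(dz,X,"tilt",np.degrees(np.arccos(-rot.as_matrix()[2,2])),*ik(np.array(X,float),rot,[-.3,.6,1.2,-.8,1.0,-.5]))
E
```

```text
[ -0.09 222.75 506.22 379.69  46.48 317.98  76.6   -0.22] 0.08516164458603015
[[ 0.05  1.    0.03]
 [ 0.68 -0.01 -0.73]
 [-0.73  0.06 -0.68]]
16.75 [-1.62  0.86  0.04  0.07  1.42  0.  ] [  48.6 -948.2  534.2] tilt 47.2 
 [[ 1.   -0.05  0.03]
 [-0.01 -0.68 -0.73]
 [ 0.06  0.73 -0.68]] 0.33450328725119544 0.0 [ 0.5  0.4 -0.4]
0 [515, -133, 350] tilt 47.23824698228852 [ 0.05  0.31  1.52 -0.84  1.4   1.84] 5.547917680814862e-13
0 [515, -133, 263] tilt 47.23824698228852 [ 0.05  0.39  1.65 -0.88  1.26  2.01] 1.035402874549618e-12
0 [519.7, -228, 173] tilt 47.23824698228852 [-0.14  0.5   1.77 -1.03  1.    2.11] 1.225336632160179e-10
0.05 [515, -133, 350] tilt 50.09363228684996 [ 0.07  0.32  1.53 -0.89  1.41  1.88] 2.961854761451832e-11
0.05 [515, -133, 263] tilt 50.09363228684996 [ 0.07  0.4   1.66 -0.93  1.28  2.06] 7.637936505489052e-11
0.05 [519.7, -228, 173] tilt 50.09363228684996 [-0.12  0.52  1.78 -1.09  1.03  2.18] 6.40540918084298e-10
0.1 [515, -133, 350] tilt 52.9497719271064 [ 0.09  0.34  1.54 -0.94  1.43  1.92] 6.367838523146929e-10
0.1 [515, -133, 263] tilt 52.9497719271064 [ 0.09  0.42  1.67 -0.97  1.3   2.1 ] 2.842170943040401e-15
0.1 [519.7, -228, 173] tilt 52.9497719271064 [-0.1   0.54  1.78 -1.14  1.06  2.24] 1.7053025658242404e-15
```

```bash
cat >> kin.py <<'E'
R0=Ro.from_matrix(np.array([[.05,1,.03],[.68,-.01,-.73],[-.73,.06,-.68]]))
OFF=Ro.from_euler("z",-np.pi/2)
def rot_of(zt,yref=hx):
    z=np.array(zt)/np.linalg.norm(zt); y=yref-z*(yref@z); y/=np.linalg.norm(y); return Ro.from_matrix(np.c_[np.cross(y,z),y,z])
def ik(x,rot,q0=[-.3,.6,1.2,-.8,1.0,1.5]):
    g=lambda q:np.r_[(fk(q,P)[0]-x)/100,(rot.inv()*fk(q,P)[1]*OFF).as_rotvec()]
    r=least_squares(g,q0); return r.x,np.abs(r.fun).max()
E
python3 - <<'E'
from kin import *
np.set_printoptions(precision=2,suppress=True)
o,R=st(); q,x=D[7]; print((fk(q,P)[1].inv()*Ro.from_matrix(R)).as_euler("xyz"))
H=np.array([519.5,-228.3,170])
fb=E0-1.5*f
for al in(44,47,50):
  for az in(-87,-78,-70,-60):
    A,Z=np.radians(al),np.radians(az); zt=np.array([np.sin(A)*np.cos(Z),np.sin(A)*np.sin(Z),-np.cos(A)])
    r=rot_of(zt); M=r.as_matrix(); tcp=H+6*hz+4*zt
    pen=max(-(tcp-66*zt+95*M[:,1]+i*37.5*M[:,0]-fb)@f for i in(-1,1))
    q,e=ik(tcp,r); q2,_=ik(tcp-110*zt,r)
    print(al,az,q,e<1e-6,q2[3],"pen %.1f"%pen,"yt.hx ang %.1f"%np.degrees(np.arccos(M[:,1]@hx)))
E
```

```text
16.75 [-1.62  0.86  0.04  0.07  1.42  0.  ] [  48.6 -948.2  534.2] tilt 47.2 
 [[ 1.   -0.05  0.03]
 [-0.01 -0.68 -0.73]
 [ 0.06  0.73 -0.68]] 0.33450328725119544 0.0 [ 0.5  0.4 -0.4]
[ 0.   -0.    1.57]
44 -87 [-0.16  0.48  1.76 -0.96  0.97 -1.11] True -0.8411002408766701 pen 11.0 yt.hx ang 8.9
44 -78 [-0.19  0.43  1.85 -1.05  0.83 -1.03] True -0.8906288032701462 pen 15.6 yt.hx ang 8.0
44 -70 [-0.22  0.39  1.93 -1.13  0.71 -0.96] True -0.9324960510949789 pen 21.1 yt.hx ang 6.6
44 -60 [-0.27  0.34  2.01 -1.25  0.54 -0.88] True -0.9707810979277748 pen 29.7 yt.hx ang 4.0
47 -87 [-0.14  0.49  1.77 -1.03  0.99 -1.04] True -0.8976978539573407 pen 5.3 yt.hx ang 11.9
47 -78 [-0.16  0.44  1.87 -1.13  0.85 -0.94] True -0.9606682635583168 pen 10.2 yt.hx ang 10.9
47 -70 [-0.19  0.4   1.95 -1.23  0.72 -0.84] True -1.020347562563442 pen 16.3 yt.hx ang 9.4
47 -60 [-0.25  0.35  2.04 -1.4   0.56 -0.71] True -1.0942961667661288 pen 25.6 yt.hx ang 6.7
50 -87 [-0.12  0.51  1.78 -1.09  1.02 -0.97] True -0.9516270176071729 pen -0.4 yt.hx ang 14.9
50 -78 [-0.14  0.46  1.89 -1.21  0.88 -0.85] True -1.027616660311528 pen 4.9 yt.hx ang 13.9
50 -70 [-0.17  0.42  1.97 -1.33  0.75 -0.73] True -1.1049629893462156 pen 11.4 yt.hx ang 12.3
50 -60 [-0.23  0.37  2.07 -1.54  0.59 -0.55] True -1.2156323422626194 pen 21.4 yt.hx ang 9.4
```

Run:
```python
from kin import *
np.set_printoptions(precision=2,suppress=True)
H=np.array([519.5,-228.3,170]); fb=E0-1.5*f
for al in(44,47,50):
  for az in(-95,-105,-115):
    A,Z=np.radians(al),np.radians(az); zt=np.array([np.sin(A)*np.cos(Z),np.sin(A)*np.sin(Z),-np.cos(A)])
    r=rot_of(zt); M=r.as_matrix(); tcp=H+6*hz+4*zt
    pen=max(-(tcp-66*zt+95*M[:,1]+i*37.5*M[:,0]-fb)@f for i in(-1,1))
    q,e=ik(tcp,r); q2,_=ik(tcp-110*zt,r)
    print(al,az,q,e<1e-6,q2[3],"pen %.1f"%pen,"yt.hx ang %.1f"%np.degrees(np.arccos(M[:,1]@hx)), r.as_euler("xyz"))
```

```text
44 -95 [-0.16  0.52  1.67 -0.9   1.09 -1.19] True -0.7980978666139071 pen 10.2 yt.hx ang 9.0 [ 2.37  0.03 -0.06]
44 -105 [-0.16  0.58  1.56 -0.82  1.23 -1.27] True -0.7474597634030953 pen 14.8 yt.hx ang 8.2 [ 2.38  0.13 -0.13]
44 -115 [-0.17  0.64  1.45 -0.75  1.37 -1.35] True -0.7007282176057402 pen 21.7 yt.hx ang 6.4 [ 2.4   0.22 -0.2 ]
47 -95 [-0.13  0.54  1.68 -0.95  1.11 -1.13] True -0.8465905183779584 pen 4.4 yt.hx ang 12.0 [ 2.32  0.03 -0.06]
47 -105 [-0.14  0.6   1.57 -0.87  1.26 -1.23] True -0.7892737389397687 pen 9.4 yt.hx ang 11.1 [ 2.33  0.14 -0.13]
47 -115 [-0.15  0.66  1.45 -0.79  1.4   4.96] True -0.7386283246198476 pen 16.9 yt.hx ang 9.3 [ 2.35  0.24 -0.21]
50 -95 [-0.11  0.56  1.69 -1.    1.14 -1.07] True -0.8928380019173232 pen -1.4 yt.hx ang 15.0 [ 2.27  0.03 -0.06]
50 -105 [-0.12  0.62  1.57 -0.91  1.28 -1.19] True -0.8293590011952386 pen 4.0 yt.hx ang 14.1 [ 2.28  0.14 -0.14]
50 -115 [-0.13  0.68  1.45 -0.83  1.42  4.99] True -0.7753000215618601 pen 12.1 yt.hx ang 12.1 [ 2.3   0.25 -0.22]
```

Call:
{"method": "jog_arm", "body": {"targets": [{"xyz":[0,0.75,0],"spin":0},{"xyz":[0.328,-0.524,-0.335],"spin":0},{"xyz":[0.328,-0.524,-0.335],"spin":0},{"xyz":[0.328,-0.524,-0.335],"spin":0},{"xyz":[0.328,-0.524,-0.335],"spin":0},{"xyz":[0.328,-0.524,-0.335],"spin":0},{"xyz":[0.328,-0.524,-0.335],"spin":0},{"xyz":[0.328,-0.524,-0.335],"spin":0},{"xyz":[0.328,-0.524,-0.335],"spin":0},{"xyz":[0.328,-0.524,-0.335],"spin":0}]}}

```text
time: 18.0
tool_pos: [275.2, -560.2, 450.7]
tcp_rot: [2.277, -0.067, -0.009]
contact_force: [0.2, 0.2, -0.8]
grip_width: 0.1
finger_force: 0.0
```

```bash
python3 -c "
from h import *
o,R=st(); print((np.array([515,-133,350])-o['tool_pos'])@R/80)"
```

```text
18.0 [-1.065  0.06   1.577 -0.511  0.76   0.782] [ 275.2 -560.2  450.7] tilt 49.6 
 [[ 0.998 -0.057  0.037]
 [-0.009 -0.649 -0.761]
 [ 0.067  0.759 -0.648]] 0.1384246600665348 0.0 [ 0.2  0.2 -0.8]
[ 2.85994828 -4.58810531 -3.13837389]
```

Call:
{"method": "jog_arm", "body": {"gripper": 55, "targets": [{"xyz":[0.318,-0.51,-0.349],"spin":0},{"xyz":[0.318,-0.51,-0.349],"spin":0},{"xyz":[0.318,-0.51,-0.349],"spin":0},{"xyz":[0.318,-0.51,-0.349],"spin":0},{"xyz":[0.318,-0.51,-0.349],"spin":0},{"xyz":[0.318,-0.51,-0.349],"spin":0},{"xyz":[0.318,-0.51,-0.349],"spin":0},{"xyz":[0.318,-0.51,-0.349],"spin":0},{"xyz":[0.318,-0.51,-0.349],"spin":0},{"xyz":[0,0,0],"spin":0}]}}

```text
time: 19.25
tool_pos: [516.6, -131.1, 348.6]
tcp_rot: [2.282, -0.065, -0.004]
contact_force: [0.2, -0.5, 1.1]
grip_width: 50.4
finger_force: 0.0
```

```bash
python3 -c "
from h import *
o,R=st(); H=np.array([519.5,-228.3,170]);zt=R[:,2]
for d in(-110,-40,2):
  T=H+6*hz+d*zt; print(T,(T-o['tool_pos'])@R/80)"
```

```text
19.25 [ 0.066  0.317  1.53  -0.878  1.403  1.877] [ 516.6 -131.1  348.6] tilt 49.4 
 [[ 0.998 -0.052  0.039]
 [-0.004 -0.652 -0.758]
 [ 0.065  0.756 -0.651]] 50.416727623672415 0.0 [ 0.2 -0.5  1.1]
[ 515.29717223 -141.50101001  246.55553064] [-0.09894323 -0.87817362  0.92862229]
[ 518.05275524 -194.54821232  200.96604622] [-0.09894323 -0.87817362  1.80362229]
[ 519.70610504 -226.3765337   173.61235557] [-0.09894323 -0.87817362  2.32862229]
```

Call:
{"method": "jog_arm", "body": {"targets": [{"xyz":[-0.033,-0.293,0.31],"spin":0},{"xyz":[-0.033,-0.293,0.31],"spin":0},{"xyz":[-0.033,-0.293,0.31],"spin":0},{"xyz":[0,0,0.22],"spin":0},{"xyz":[0,0,0.22],"spin":0},{"xyz":[0,0,0.22],"spin":0},{"xyz":[0,0,0.21],"spin":0},{"xyz":[0,0,0],"spin":0},{"xyz":[0,0,0],"spin":0},{"xyz":[0,0,0],"spin":0}]}}

```text
time: 20.5
tool_pos: [517.6, -194.4, 205.9]
tcp_rot: [2.29, -0.061, -0.013]
contact_force: [-0.5, 0.8, -0.3]
grip_width: 50.5
finger_force: 0.0
```

```bash
python3 -c "
from h import *
o,R=st(); H=np.array([519.5,-228.3,170]);zt=R[:,2]
for d in(-40,2):
  T=H+6*hz+d*zt; print(T,(T-o['tool_pos'])@R/80)
ims=[]
for n,w,h in(('scene',80,60),('top',80,60)):
  u,v=proj(n,H).astype(int); im=bot.capture(n)[v-35:v+25,u-40:u+40]; ims.append(cv2.resize(im,(400,300),interpolation=cv2.INTER_CUBIC))
cv2.imwrite('pics/c6.png',np.hstack(ims))"
```

```text
20.5 [-0.062  0.461  1.741 -0.996  1.105  2.104] [ 517.6 -194.4  205.9] tilt 48.9 
 [[ 0.998 -0.055  0.03 ]
 [-0.013 -0.658 -0.753]
 [ 0.061  0.751 -0.657]] 50.50271237395919 0.0 [-0.5  0.8 -0.3]
[ 518.42558194 -194.74260624  201.21023724] [ 0.0073037  -0.04174542  0.04160116]
[ 519.68746371 -226.36681401  173.60014602] [ 0.0073037  -0.04174542  0.56660116]
```

View pics/c6.png

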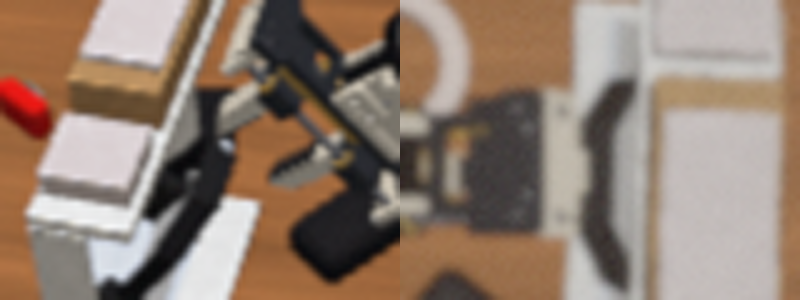

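The gripper is lined up with the crown: the gripper end block and the crown flat are both centred at about (600,165) in the top tile. Advancing.

Call:
{"method": "jog_arm", "body": {"targets": [{"xyz":[0,-0.02,0.12],"spin":0},{"xyz":[0,-0.02,0.12],"spin":0},{"xyz":[0,0,0.1],"spin":0},{"xyz":[0,0,0.06],"spin":0},{"xyz":[0,0,0.04],"spin":0},{"xyz":[0,0,0],"spin":0},{"xyz":[0,0,0],"spin":0},{"xyz":[0,0,0],"spin":0},{"xyz":[0,0,0],"spin":0},{"xyz":[0,0,0],"spin":0}]}}

```text
time: 21.85
tool_pos: [522.3, -213.7, 186.6]
tcp_rot: [2.31, -0.051, -0.025]
contact_force: [-0.1, 0.1, -0.9]
grip_width: 50.3
finger_force: 0.0
```

```bash
python3 -c "
from h import *
o,R=st(); H=np.array([519.5,-228.3,170]);zt=R[:,2]
for d in(2,4):
  T=H+6*hz+d*zt; print(T,(T-o['tool_pos'])@R/80)
print(-(o['tool_pos']-66*zt+95*R[:,1]-E0)@f)"
```

```text
21.85 [-0.106  0.493  1.734 -0.996  1.064  2.093] [ 522.3 -213.7  186.6] tilt 47.7 
 [[ 0.998 -0.054  0.016]
 [-0.025 -0.673 -0.74 ]
 [ 0.051  0.738 -0.673]] 50.331472122393855 0.0 [-0.1  0.1 -0.9]
[ 519.65938479 -226.34027051  173.56938772] [-0.03672751 -0.01198831  0.22621885]
[ 519.69139548 -227.81964166  172.22386317] [-0.03672751 -0.01198831  0.25121885]
-10.421696620395965
```

Call:
{"method": "jog_arm", "body": {"targets": [{"xyz":[-0.03,-0.04,0.07],"spin":0},{"xyz":[0,0,0.05],"spin":0},{"xyz":[0,0,0.05],"spin":0},{"xyz":[0,0,0.03],"spin":0},{"xyz":[0,0,0],"spin":0},{"xyz":[0,0,0],"spin":0},{"xyz":[0,0,0],"spin":0},{"xyz":[0,0,0],"spin":0},{"xyz":[0,0,0],"spin":0},{"xyz":[0,0,0],"spin":0}]}}

```text
time: 23.1
tool_pos: [522.4, -220.7, 176.8]
tcp_rot: [2.32, -0.046, -0.03]
contact_force: [0.7, 0.7, 0.2]
grip_width: 50.5
finger_force: 0.0
```

```bash
python3 -c "
from h import *
o,R=st(); H=np.array([519.5,-228.3,170]);zt=R[:,2]
for d in(2,4):
  T=H+6*hz+d*zt; print(T,(T-o['tool_pos'])@R/80)
print(-(o['tool_pos']-66*zt+95*R[:,1]-E0)@f)"
```

```text
23.1 [-0.124  0.506  1.735 -0.996  1.046  2.092] [ 522.4 -220.7  176.8] tilt 47.1 
 [[ 0.998 -0.054  0.009]
 [-0.03  -0.68  -0.733]
 [ 0.046  0.732 -0.68 ]] 50.46931876741432 0.0 [0.7 0.7 0.2]
[ 519.6461171  -226.32685769  173.55453921] [-0.03410985  0.01952814  0.07847424]
[ 519.6648601  -227.79281603  172.19416616] [-0.03410985  0.01952814  0.10347424]
-2.2589546131199674
```

Call:
{"method": "jog_arm", "body": {"targets": [{"xyz":[-0.03,-0.01,0.04],"spin":0},{"xyz":[0,-0.01,0.03],"spin":0},{"xyz":[0,0,0.02],"spin":0},{"xyz":[0,0,0],"spin":0},{"xyz":[0,0,0],"spin":0},{"xyz":[0,0,0],"spin":0},{"xyz":[0,0,0],"spin":0},{"xyz":[0,0,0],"spin":0},{"xyz":[0,0,0],"spin":0},{"xyz":[0,0,0],"spin":0}]}}

```text
time: 24.35
tool_pos: [521.2, -223.7, 172.4]
tcp_rot: [2.325, -0.044, -0.033]
contact_force: [0.6, -0.5, -0.1]
grip_width: 50.6
finger_force: 0.0
```

```bash
python3 -c "
from h import *
o,R=st(); H=np.array([519.5,-228.3,170]);zt=R[:,2]
for d in(2,4):
  T=H+6*hz+d*zt; print(T,(T-o['tool_pos'])@R/80)
print(-(o['tool_pos']-66*zt+95*R[:,1]-E0)@f)"
```

```text
24.35 [-0.131  0.511  1.739 -0.996  1.037  2.093] [ 521.2 -223.7  172.4] tilt 46.9 
 [[ 0.999 -0.054  0.006]
 [-0.033 -0.683 -0.73 ]
 [ 0.044  0.728 -0.684]] 50.55508457007612 0.0 [ 0.6 -0.5 -0.1]
[ 519.63944449 -226.32018191  173.54730533] [-0.01838303  0.03435774  0.01394416]
[ 519.65151488 -227.77946446  172.17969839] [-0.01838303  0.03435774  0.03894416]
1.2534635296514347
```

Call:
{"method": "jog_arm", "body": {"targets": [{"xyz":[0,0.01,0.02],"spin":0},{"xyz":[0,0,0.02],"spin":0},{"xyz":[0,0,0],"spin":0},{"xyz":[0,0,0],"spin":0},{"xyz":[0,0,0],"spin":0},{"xyz":[0,0,0],"spin":0},{"xyz":[0,0,0],"spin":0},{"xyz":[0,0,0],"spin":0},{"xyz":[0,0,0],"spin":0},{"xyz":[0,0,0],"spin":0}]}}

```text
time: 25.6
tool_pos: [521.6, -226.1, 171.4]
tcp_rot: [2.326, -0.043, -0.033]
contact_force: [-0.3, 0.3, -0.1]
grip_width: 51.1
finger_force: 0.0
```

Call:
{"method": "jog_arm", "body": {"gripper": 0, "targets": [{"xyz":[0,0,0],"spin":0},{"xyz":[0,0,0],"spin":0},{"xyz":[0,0,0],"spin":0},{"xyz":[0,0,0],"spin":0},{"xyz":[0,0,0],"spin":0},{"xyz":[0,0,0],"spin":0},{"xyz":[0,0,0],"spin":0},{"xyz":[0,0,0],"spin":0},{"xyz":[0,0,0],"spin":0},{"xyz":[0,0,0],"spin":0}]}}

```text
time: 26.85
tool_pos: [521.6, -226.1, 171.3]
tcp_rot: [2.326, -0.043, -0.033]
contact_force: [0.1, 0.8, -0.4]
grip_width: 26.3
finger_force: 30.0
```

```bash
python3 -c "
from h import *
o,R=st(); H=np.array([519.5,-228.3,170]);zt=R[:,2]
T=H+6*hz+2*zt; print(T,(T-o['tool_pos'])@R/80, 'hz in tool',hz@R,up@R)"
```

```text
26.85 [-0.137  0.513  1.738 -0.996  1.034  2.09 ] [ 521.6 -226.1  171.3] tilt 46.8 
 [[ 0.999 -0.054  0.005]
 [-0.033 -0.684 -0.728]
 [ 0.043  0.727 -0.685]] 26.297482004307888 29.972968362271786 [ 0.1  0.8 -0.4]
[ 519.63733084 -226.31779261  173.54474334] [-0.02336956  0.0231085  -0.01731354] hz in tool [ 0.03708842  0.20232346 -0.9786162 ] [ 0.0427693   0.72720703 -0.68508446]
```

Call:
{"method": "jog_arm", "body": {"targets": [{"xyz":[0,0.02,-0.1],"spin":0},{"xyz":[0,0.04,-0.2],"spin":0},{"xyz":[0,0.04,-0.2],"spin":0},{"xyz":[0,0.05,-0.25],"spin":0},{"xyz":[0,0.05,-0.25],"spin":0},{"xyz":[0,0.05,-0.25],"spin":0},{"xyz":[0,0.05,-0.25],"spin":0},{"xyz":[0,0.05,-0.25],"spin":0},{"xyz":[0,0.05,-0.3],"spin":0},{"xyz":[0,0,-0.4],"spin":0}]}}

```text
time: 28.1
tool_pos: [518.4, -104.2, 330.3]
tcp_rot: [2.327, -0.043, -0.034]
contact_force: [0.3, -0.9, -2.2]
grip_width: 26.4
finger_force: 29.9
```

```bash
python3 -c "
from h import *
o,R=st()
ims=[]
for n in('scene','top'):
  u,v=proj(n,o['tool_pos']).astype(int); im=bot.capture(n)[v-45:v+45,u-60:u+60]; ims.append(cv2.resize(im,(400,300),interpolation=cv2.INTER_CUBIC))
cv2.imwrite('pics/c7.png',np.hstack(ims))"
```

```text
28.1 [ 0.098  0.352  1.498 -0.82   1.444  1.896] [ 518.4 -104.2  330.3] tilt 46.7 
 [[ 0.999 -0.054  0.005]
 [-0.034 -0.685 -0.728]
 [ 0.043  0.727 -0.686]] 26.361402019093816 29.9434750713408 [ 0.3 -0.9 -2.2]
```

View pics/c7.png

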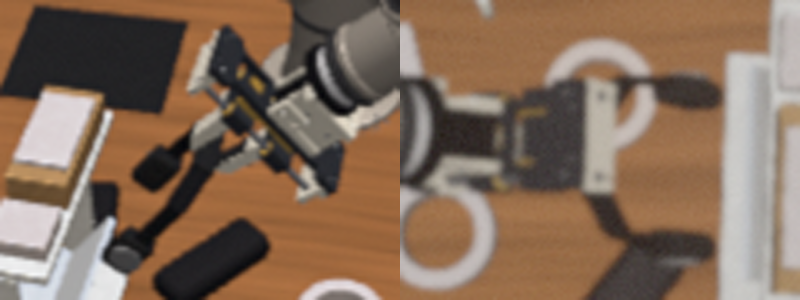

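Lifted: the headset hangs clear, aligned with the tool, with its ear pads at (685,90) and (680,245) in the top tile. At this 47° tilt the gripper body would hit the hinge barrel when hanging it, so the tilt must come down first. I'll check the IK on the +y side.

```bash
sed -i 's/OFF=Ro.from_euler("z",-np.pi\/2)/OFF=Ro.from_euler("z",np.pi\/2)/' kin.py
python3 - <<'E'
from kin import *
np.set_printoptions(precision=2,suppress=True)
o,R=st(); r=Ro.from_matrix(R); q=o["joint_positions"]
A=o["tool_pos"]
W=[A,[560,60,430],[500,250,450],[300,400,450],[100,450,450],[-70,470,450],[-70,520,450],[-70,560,400]]
for a,b in zip(W[:-1],W[1:]):
    for k in(.5,1):
        x=np.array(a)+(np.array(b)-a)*k; q,e=ik(x,r,q); print(x.round(),q,"%.1e"%e)
print("untilted variants at hang")
for al in(0,10,20,47):
    zt=np.array([0,-np.sin(np.radians(al)),-np.cos(np.radians(al))]); rr=rot_of(zt,np.array([-.171,-.985,0.])); 
    print(al,*ik(np.array([594,215,226.]),rr,[.3,.6,1.4,-.3,1.6,1.5]),*ik(np.array([594,215,400.]),rr,[.3,.6,1.4,-.3,1.6,1.5]))
E
```

```text
28.2 [ 0.1   0.35  1.5  -0.82  1.44  1.9 ] [ 519.8 -103.   332.1] tilt 46.7 
 [[ 1.   -0.06  0.01]
 [-0.03 -0.69 -0.73]
 [ 0.05  0.73 -0.69]] 26.290540801109238 29.93817687034607 [ 0.6 -0.3 -1. ]
[540. -21. 381.] [ 0.24  0.4   1.28 -0.79  1.65  1.87] 6.0e-15
[560.  60. 430.] [ 0.36  0.5   1.   -0.8   1.87  1.83] 2.4e-14
[530. 155. 440.] [ 0.52  0.55  0.88 -0.79  2.02  1.9 ] 2.3e-14
[500 250 450] [ 0.66  0.65  0.68 -0.8   2.19  1.93] 1.1e-12
[400. 325. 450.] [ 0.84  0.63  0.72 -0.73  2.3   2.11] 3.4e-12
[300 400 450] [ 1.02  0.67  0.65 -0.65  2.44  2.27] 5.9e-12
[200. 425. 450.] [ 1.17  0.64  0.71 -0.51  2.5   2.49] 2.8e-13
[100 450 450] [ 1.32  0.64  0.7  -0.36  2.57  2.72] 7.5e-14
[ 15. 460. 450.] [ 1.44  0.65  0.68 -0.2   2.61  2.93] 3.4e-15
[-70 470 450] [ 1.57  0.69  0.61 -0.03  2.65  3.17] 1.7e-14
[-70. 495. 450.] [ 1.57  0.77  0.46 -0.03  2.72  3.16] 2.8e-15
[-70 520 450] [ 1.57  0.87  0.26 -0.04  2.83  3.15] 9.9e-12
[-70. 540. 425.] [ 1.57  0.94  0.19 -0.04  2.83  3.15] 3.2e-14
[-70 560 400] [ 1.57  1.02  0.08 -0.05  2.86  3.15] 6.0e-11
untilted variants at hang
0 [0.23 0.54 1.2  0.   1.39 1.97] 2.2737367544323206e-15 [0.23 0.51 0.79 0.   1.83 1.97] 4.774847184307873e-14
10 [ 0.31  0.59  1.14 -0.17  1.47  2.08] 1.0306911235602456e-09 [ 0.31  0.56  0.72 -0.18  1.91  2.  ] 9.094947017729283e-14
20 [ 0.39  0.64  1.08 -0.32  1.56  2.17] 1.0637023706294713e-10 [ 0.39  0.62  0.66 -0.35  1.98  2.02] 7.628386811120436e-13
47 [ 0.54  0.84  0.93 -0.7   1.81  2.34] 1.1368683772161603e-15 [ 0.54  0.79  0.56 -0.82  2.11  2.04] 1.7348611436318606e-12
```

Run:
```python
from h import *
o,R=st(); W=[o["tool_pos"],[540,60,450],[300,400,470],[60,455,480]]
for a,b,n in zip(W[:-1],W[1:],(4,8,5)): print(n,((np.array(b)-a)@R/80/n).round(3))
```

```text
28.2 [ 0.1    0.351  1.496 -0.82   1.443  1.896] [ 519.8 -103.   332.1] tilt 46.7 
 [[ 0.998 -0.056  0.011]
 [-0.031 -0.685 -0.728]
 [ 0.048  0.726 -0.686]] 26.290540801109238 29.93817687034607 [ 0.6 -0.3 -1. ]
4 [ 0.065 -0.085 -0.623]
8 [-0.389 -0.32  -0.412]
5 [-0.602 -0.042 -0.124]
```

Call:
{"method": "jog_arm", "body": {"targets": [{"xyz":[0.065,-0.085,-0.623],"spin":0},{"xyz":[0.065,-0.085,-0.623],"spin":0},{"xyz":[0.065,-0.085,-0.623],"spin":0},{"xyz":[0.065,-0.085,-0.623],"spin":0},{"xyz":[-0.389,-0.32,-0.412],"spin":0},{"xyz":[-0.389,-0.32,-0.412],"spin":0},{"xyz":[-0.389,-0.32,-0.412],"spin":0},{"xyz":[-0.389,-0.32,-0.412],"spin":0},{"xyz":[-0.389,-0.32,-0.412],"spin":0},{"xyz":[-0.389,-0.32,-0.412],"spin":0}]}}

```text
time: 29.45
tool_pos: [359.8, 314.4, 462.5]
tcp_rot: [2.326, -0.043, -0.033]
contact_force: [0.6, -0.3, -2.9]
grip_width: 26.3
finger_force: 29.9
```

Call:
{"method": "jog_arm", "body": {"targets": [{"xyz":[-0.389,-0.32,-0.412],"spin":0},{"xyz":[-0.389,-0.32,-0.412],"spin":0},{"xyz":[-0.602,-0.042,-0.124],"spin":0},{"xyz":[-0.602,-0.042,-0.124],"spin":0},{"xyz":[-0.602,-0.042,-0.124],"spin":0},{"xyz":[-0.602,-0.042,-0.124],"spin":0},{"xyz":[-0.602,-0.042,-0.124],"spin":0},{"xyz":[0,0,0],"spin":0},{"xyz":[0,0,0],"spin":0},{"xyz":[0,0,0],"spin":0}]}}

```text
time: 30.7
tool_pos: [62.7, 452.4, 477.0]
tcp_rot: [2.328, -0.043, -0.035]
contact_force: [0.2, 0.3, -2.2]
grip_width: 26.2
finger_force: 29.9
```

Run:
```python
from h import *
o,R=st()
for v in([0,1,0],[0,0,1],[0,.9,.43]): print(np.array(v)@R)
```

```text
30.7 [ 1.37   0.65   0.617 -0.327  2.657  2.767] [ 62.7 452.4 477. ] tilt 46.7 
 [[ 0.998 -0.055  0.005]
 [-0.035 -0.685 -0.728]
 [ 0.043  0.726 -0.686]] 26.21657718184646 29.94535245001316 [ 0.2  0.3 -2.2]
[-0.03461715 -0.68507263 -0.7276518 ]
[ 0.04334226  0.72637405 -0.68593162]
[-0.01251826 -0.30422453 -0.94983721]
```

Call:
{"method": "jog_arm", "body": {"targets": [{"xyz":[0,-0.51,-0.55],"spin":0},{"xyz":[0,-0.51,-0.55],"spin":0},{"xyz":[0,-0.51,-0.55],"spin":0},{"xyz":[0,-0.51,-0.55],"spin":0},{"xyz":[0,-0.51,-0.55],"spin":0},{"xyz":[0,0,0],"spin":0},{"xyz":[0,0,0],"spin":0},{"xyz":[0,0,0],"spin":0},{"xyz":[0,0,0],"spin":0},{"xyz":[0,0,0],"spin":0}]}}

```text
time: 31.95
tool_pos: [69.7, 590.6, 362.8]
tcp_rot: [2.442, -0.071, -0.007]
contact_force: [-1.0, 0.2, -1.9]
grip_width: 26.4
finger_force: 29.9
```

Run:
```python
from h import *
o,R=st()
for v in([0,1,0],[0,0,1],[0,.9,.43]): print(np.array(v)@R)
```

```text
31.95 [ 1.407  1.009  0.141 -0.336  2.657  2.766] [ 69.7 590.6 362.8] tilt 40.2 
 [[ 0.997 -0.051  0.049]
 [-0.007 -0.765 -0.644]
 [ 0.071  0.642 -0.763]] 26.41851880129121 29.944454412907362 [-1.   0.2 -1.9]
[-0.00706033 -0.76481065 -0.64421644]
[ 0.07060441  0.6422434  -0.76324205]
[ 0.0240056  -0.41216492 -0.90798888]
```

Call:
{"method": "jog_arm", "body": {"targets": [{"xyz":[0.04,0.13,-0.74],"spin":0},{"xyz":[0.04,0.13,-0.74],"spin":0},{"xyz":[0.04,0.13,-0.74],"spin":0},{"xyz":[0.04,0.13,-0.74],"spin":0},{"xyz":[0.04,0.13,-0.74],"spin":0},{"xyz":[0.04,0.13,-0.74],"spin":0},{"xyz":[0.04,0.13,-0.74],"spin":0},{"xyz":[0.04,0.13,-0.74],"spin":0},{"xyz":[0,0,0],"spin":0},{"xyz":[0,0,0],"spin":0}]}}

```text
time: 33.2
tool_pos: [62.1, 506.8, 529.4]
tcp_rot: [2.643, -0.138, 0.039]
contact_force: [1.2, -1.0, -2.0]
grip_width: 26.1
finger_force: 29.9
```

Run:
```python
from h import *
o,R=st()
for v in([0,1,0],[0,0,1],[0,.9,.43]): print(np.array(v)@R)
```

```text
33.2 [ 1.427  0.693  0.225 -0.456  2.657  2.635] [ 62.1 506.8 529.4] tilt 29.5 
 [[ 0.99  -0.031  0.139]
 [ 0.038 -0.88  -0.473]
 [ 0.137  0.474 -0.87 ]] 26.078080358780106 29.946623593568802 [ 1.2 -1.  -2. ]
[ 0.03837886 -0.88021842 -0.47301437]
[ 0.13717267  0.47352262 -0.87003447]
[ 0.09352522 -0.58858185 -0.79982776]
```

Call:
{"method": "jog_arm", "body": {"targets": [{"xyz":[-0.25,0,-0.7],"spin":0},{"xyz":[-0.25,0,-0.7],"spin":0},{"xyz":[-0.25,0,-0.7],"spin":0},{"xyz":[-0.25,0,-0.7],"spin":0},{"xyz":[-0.25,0,-0.7],"spin":0},{"xyz":[-0.25,0,-0.7],"spin":0},{"xyz":[-0.25,0,-0.7],"spin":0},{"xyz":[-0.25,0,-0.7],"spin":0},{"xyz":[0,0,0],"spin":0},{"xyz":[0,0,0],"spin":0}]}}

```text
time: 34.45
tool_pos: [-111.8, 458.5, 591.2]
tcp_rot: [2.854, -0.182, 0.059]
contact_force: [0.1, 0.7, -1.0]
grip_width: 26.1
finger_force: 29.9
```

Run:
```python
from h import *
o,R=st()
for v in([1,0,0],[0,1,0],[0,0,1]): print(np.array(v)@R)
```

```text
34.45 [ 1.743  0.558  0.217 -0.306  2.657  3.03 ] [-111.8  458.5  591.2] tilt 19.4 
 [[ 0.982  0.005  0.19 ]
 [ 0.058 -0.96  -0.273]
 [ 0.181  0.279 -0.943]] 26.117445186749197 29.947207923978567 [ 0.1  0.7 -1. ]
[0.98177716 0.00499782 0.18997009]
[ 0.05764765 -0.9603817  -0.27266047]
[ 0.18108109  0.27864315 -0.94316893]
```

Tilt is down to 19°, which clears the barrel. I'll use the last view to verify the hanger geometry with overlays.

Run:
```python
from h import *
Hg=np.array([608,294,0.]); u=np.array([-.171,-.985,0])
ims=[]
for n in('scene','top'):
    c=proj(n,Hg+80*u+215*up).astype(int); x,y=c[0]-40,c[1]-30
    im=bot.capture(n)[y:y+60,x:x+80]; im=cv2.resize(im,(400,300),interpolation=cv2.INTER_CUBIC)
    def pt(p): return tuple(((proj(n,p)-[x,y]+.5)*5).astype(int))
    cv2.line(im,pt(Hg+215*up),pt(Hg+160*u+215*up),(0,0,255),1)
    cv2.circle(im,pt(Hg+239*up),3,(0,255,0),1); cv2.circle(im,pt(Hg+152*u+239*up),3,(0,255,0),1); cv2.circle(im,pt(Hg+80*u+215*up),3,(255,0,0),1)
    print(n,x,y); ims.append(im)
cv2.imwrite('pics/c8.png',cv2.resize(np.hstack(ims),(800,300)))
```

```text
scene 302 185
top 95 132
```

View pics/c8.png

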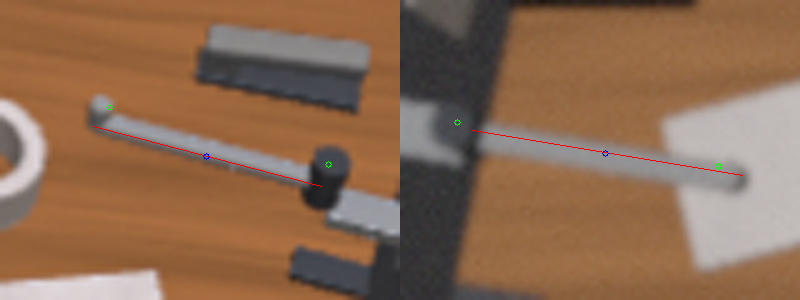

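Run:
```python
from kin import *
np.set_printoptions(precision=2,suppress=True)
o,R=st(); zt=R[:,2]; q=o["joint_positions"]; A=o["tool_pos"]
T=np.array([592,215,236.]); B=T-190*zt; Rf=Ro.from_matrix(R)*Ro.from_euler("z",.16); print(B,Rf.as_matrix())
for k in(.15,.3,.5,.75,1): q,e=ik(A+(B-A)*k,Ro.from_matrix(R)*Ro.from_euler("z",.16*k),q); print(q,"%.0e"%e)
for k in(.5,1): q,e=ik(B+(T-B)*k,Rf,q); print(q,"%.0e"%e)
print((B-A)@R/80/13)
planspin([A+(B-A)*k/13 for k in range(14)],o["tcp_rot"],[.123]*13)
```

```text
34.55 [ 1.74  0.56  0.22 -0.31  2.66  3.03] [-111.5  458.5  591.2] tilt 19.4 
 [[ 0.98  0.    0.19]
 [ 0.06 -0.96 -0.27]
 [ 0.18  0.28 -0.94]] 26.11556788295797 29.949088543653488 [-0.7  0.3 -2.2]
[555.96 266.81 415.21] [[ 0.97 -0.15  0.19]
 [-0.1  -0.96 -0.27]
 [ 0.22  0.25 -0.94]]
[ 1.56  0.34  0.66 -0.29  2.4   2.94] 3e-13
[ 1.36  0.24  0.88 -0.31  2.23  2.77] 4e-12
[ 1.06  0.2   1.03 -0.34  2.04  2.55] 5e-12
[ 0.74  0.27  1.06 -0.35  1.85  2.3 ] 1e-10
[ 0.49  0.46  0.89 -0.34  1.74  2.13] 3e-10
[ 0.44  0.46  1.12 -0.33  1.51  2.15] 1e-14
[ 0.39  0.51  1.28 -0.34  1.29  2.18] 5e-15
[0.59 0.13 0.33]
0.59 0.13 0.33 | 0.12
0.59 0.13 0.33 | 0.12
0.59 0.12 0.33 | 0.12
0.59 0.11 0.33 | 0.12
0.59 0.10 0.33 | 0.12
0.60 0.10 0.33 | 0.12
0.60 0.09 0.33 | 0.12
0.60 0.08 0.33 | 0.12
0.60 0.07 0.33 | 0.12
0.60 0.07 0.33 | 0.12
0.60 0.06 0.33 | 0.12
0.60 0.05 0.33 | 0.12
0.60 0.04 0.33 | 0.12
```

Call:
{"method": "jog_arm", "body": {"targets": [{"xyz":[0.59,0.13,0.33],"spin":0.123},{"xyz":[0.59,0.13,0.33],"spin":0.123},{"xyz":[0.59,0.12,0.33],"spin":0.123},{"xyz":[0.59,0.11,0.33],"spin":0.123},{"xyz":[0.59,0.1,0.33],"spin":0.123},{"xyz":[0.6,0.1,0.33],"spin":0.123},{"xyz":[0.6,0.09,0.33],"spin":0.123},{"xyz":[0.6,0.08,0.33],"spin":0.123},{"xyz":[0.6,0.07,0.33],"spin":0.123},{"xyz":[0.6,0.07,0.33],"spin":0.123}]}}

```text
time: 35.8
tool_pos: [403.1, 310.0, 456.3]
tcp_rot: [2.88, -0.213, -0.064]
contact_force: [0.5, 0.7, -1.9]
grip_width: 26.5
finger_force: 30.0
```

Run:
```python
from h import *
o,R=st(); T=np.array([592,215,236.]); B=T-190*R[:,2]; print(B,(B-o["tool_pos"])@R/80)
```

```text
35.8 [ 0.71   0.279  1.047 -0.347  1.837  2.285] [403.1 310.  456.3] tilt 19.3 
 [[ 0.975 -0.116  0.187]
 [-0.062 -0.961 -0.271]
 [ 0.212  0.253 -0.944]] 26.483062754712563 29.965890124440193 [ 0.5  0.7 -1.9]
[556.37675058 266.53306254 415.37482423] [1.79430661 0.16954438 0.98905057]
```

Next: 4 rows to B with the rest of the spin, then descend part of the way.

Call:
{"method": "jog_arm", "body": {"targets": [{"xyz":[0.449,0.042,0.247],"spin":0},{"xyz":[0.449,0.042,0.247],"spin":0},{"xyz":[0.449,0.042,0.247],"spin":0},{"xyz":[0.448,0.042,0.247],"spin":0},{"xyz":[0,0,0],"spin":0.37},{"xyz":[0,0,0.4],"spin":0},{"xyz":[0,0,0.4],"spin":0},{"xyz":[0,0,0.4],"spin":0},{"xyz":[0,0,0.4],"spin":0},{"xyz":[0,0,0],"spin":0}]}}

```text
time: 37.05
tool_pos: [577.6, 232.7, 293.4]
tcp_rot: [2.886, -0.218, -0.1]
contact_force: [0.1, 0.5, -1.8]
grip_width: 26.3
finger_force: 30.0
```

Run:
```python
from h import *
o,R=st(); T=np.array([592,215,236.]); print((T-o["tool_pos"])@R/80)
```

```text
37.05 [ 0.426  0.473  1.185 -0.333  1.433  2.163] [577.6 232.7 293.4] tilt 19.2 
 [[ 0.971 -0.151  0.183]
 [-0.098 -0.957 -0.272]
 [ 0.217  0.247 -0.945]] 26.291226456026582 29.968611169606447 [ 0.1  0.5 -1.8]
[0.04151188 0.00712765 0.77076649]
```

Call:
{"method": "jog_arm", "body": {"targets": [{"xyz":[0.01,0,0.2],"spin":0},{"xyz":[0.01,0,0.2],"spin":0},{"xyz":[0.01,0,0.15],"spin":0},{"xyz":[0.01,0,0.12],"spin":0},{"xyz":[0,0,0.1],"spin":0},{"xyz":[0,0,0],"spin":0},{"xyz":[0,0,0],"spin":0},{"xyz":[0,0,0],"spin":0},{"xyz":[0,0,0],"spin":0},{"xyz":[0,0,0],"spin":0}]}}

```text
time: 38.3
tool_pos: [593.7, 216.9, 238.8]
tcp_rot: [2.889, -0.224, -0.099]
contact_force: [-0.1, 0.6, -0.7]
grip_width: 25.9
finger_force: 30.0
```

Run:
```python
from h import *
F=[]
for i in range(5):
    bot.capture("top"); o=bot.get_obs(); F.append(np.r_[o["contact_force"],o["moment"]])
print(np.mean(F,0).round(2)); st()
```

```text
[ 0.08  0.39 -1.57  0.19  0.35 -0.02]
38.55 [ 0.391  0.51   1.273 -0.341  1.297  2.173] [593.7 216.8 238.7] tilt 19.3 
 [[ 0.97  -0.151  0.19 ]
 [-0.096 -0.958 -0.27 ]
 [ 0.222  0.244 -0.944]] 26.18432617440137 29.965281318873167 [-0.6 -0.5 -1.3]
```

Call:
{"method": "jog_arm", "body": {"targets": [{"xyz":[0,0,0.04],"spin":0},{"xyz":[0,0,0.03],"spin":0},{"xyz":[0,0,0],"spin":0},{"xyz":[0,0,0],"spin":0},{"xyz":[0,0,0],"spin":0},{"xyz":[0,0,0],"spin":0},{"xyz":[0,0,0],"spin":0},{"xyz":[0,0,0],"spin":0},{"xyz":[0,0,0],"spin":0},{"xyz":[0,0,0],"spin":0}]}}

```text
time: 39.8
tool_pos: [594.7, 215.3, 233.4]
tcp_rot: [2.889, -0.224, -0.099]
contact_force: [0.7, -0.6, -1.7]
grip_width: 26.1
finger_force: 30.0
```

Run:
```python
from h import *
F=[]
for i in range(5):
    bot.capture("top"); o=bot.get_obs(); F.append(np.r_[o["contact_force"],o["moment"]])
print(np.mean(F,0).round(2)); st()
```

```text
[-0.07 -0.09 -1.75  0.18  0.38  0.01]
40.05 [ 0.388  0.514  1.281 -0.342  1.285  2.174] [594.7 215.3 233.3] tilt 19.3 
 [[ 0.97  -0.151  0.189]
 [-0.096 -0.958 -0.27 ]
 [ 0.222  0.244 -0.944]] 26.09340287510917 29.965224713087082 [ 0.1 -0.5 -1.9]
```

Call:
{"method": "jog_arm", "body": {"targets": [{"xyz":[0,0,0.03],"spin":0},{"xyz":[0,0,0.025],"spin":0},{"xyz":[0,0,0],"spin":0},{"xyz":[0,0,0],"spin":0},{"xyz":[0,0,0],"spin":0},{"xyz":[0,0,0],"spin":0},{"xyz":[0,0,0],"spin":0},{"xyz":[0,0,0],"spin":0},{"xyz":[0,0,0],"spin":0},{"xyz":[0,0,0],"spin":0}]}}

```text
time: 41.3
tool_pos: [595.6, 214.2, 229.2]
tcp_rot: [2.889, -0.224, -0.099]
contact_force: [0.2, -0.1, -1.4]
grip_width: 26.2
finger_force: 30.0
```

Run:
```python
from h import *
F=[]
for i in range(4):
    bot.capture("top"); o=bot.get_obs(); F.append(np.r_[o["contact_force"],o["moment"]])
print(np.mean(F,0).round(2)); st()
```

```text
[-0.17 -0.13 -1.14  0.18  0.36  0.04]
41.5 [ 0.386  0.517  1.288 -0.343  1.275  2.175] [595.5 214.1 229.2] tilt 19.3 
 [[ 0.97  -0.151  0.189]
 [-0.096 -0.958 -0.27 ]
 [ 0.222  0.244 -0.944]] 26.325902334585844 29.965190403163433 [-0.1 -0.6 -1. ]
```

Call:
{"method": "jog_arm", "body": {"gripper": 42, "targets": [{"xyz":[0,0,0],"spin":0},{"xyz":[0,0,0],"spin":0},{"xyz":[0,0,-0.02],"spin":0},{"xyz":[0,0,-0.03],"spin":0},{"xyz":[0,0,-0.05],"spin":0},{"xyz":[0,0,-0.1],"spin":0},{"xyz":[0,0,-0.2],"spin":0},{"xyz":[0,0,-0.4],"spin":0},{"xyz":[0,0,-0.5],"spin":0},{"xyz":[0,0,-0.5],"spin":0}]}}

```text
time: 42.75
tool_pos: [567.7, 253.6, 367.6]
tcp_rot: [2.89, -0.225, -0.099]
contact_force: [0.9, 0.6, 1.3]
grip_width: 38.7
finger_force: 0.0
```

Call:
{"method": "jog_arm", "body": {"targets": [{"xyz":[-0.3,0,-0.5],"spin":0},{"xyz":[-0.5,0,-0.4],"spin":0},{"xyz":[-0.6,0,0],"spin":0},{"xyz":[-0.6,0,0],"spin":0},{"xyz":[-0.5,0,0],"spin":0},{"xyz":[0,0,0],"spin":0},{"xyz":[0,0,0],"spin":0},{"xyz":[0,0,0],"spin":0},{"xyz":[0,0,0],"spin":0},{"xyz":[0,0,0],"spin":0}]}}

```text
time: 44.0
tool_pos: [361.0, 291.6, 388.5]
tcp_rot: [2.889, -0.224, -0.1]
contact_force: [0.4, -0.3, 0.3]
grip_width: 38.6
finger_force: 0.0
```

Run:
```python
from h import *
st()
ims=[bot.capture(n) for n in("scene","top")]
import time
I2=[bot.capture(n) for n in("scene","top")]
Bm=np.array([590,215,215.])
for n,im,j in zip(("scene","top"),ims,I2):
    c=proj(n,Bm).astype(int); y0,x0=c[1]-35,c[0]-35
    g=im[y0:y0+70,x0:x0+70].astype(int); d=(g.max(2)<70).astype(np.uint8)
    print(n,"moving px",int((np.abs(im.astype(int)-j).max(2)>40).sum()))
    k,l,s,ct=cv2.connectedComponentsWithStats(d)
    for i in range(1,k):
        if s[i,4]>15: print(s[i]+[x0,y0,0,0,0],(ct[i]+[x0,y0]).round(1))
    for nm,p in(("crown",[0,0,20]),("earL",[64,-11,-112]),("earR",[-64,11,-112])): print(nm,proj(n,Bm+p).round(1))
```

```text
44.0 [ 0.739  0.19   1.341 -0.334  1.651  2.418] [361.  291.6 388.5] tilt 19.3 
 [[ 0.97  -0.152  0.189]
 [-0.097 -0.958 -0.27 ]
 [ 0.222  0.244 -0.944]] 38.559537250981876 0.0 [ 0.4 -0.3  0.3]
scene moving px 115
[342 196  32   7  73] [353.1 198.6]
[354 203  19   4  19] [363.  204.4]
[330 207  18  42 323] [339.5 227.5]
[363 218   8   9  48] [366.  222.2]
[375 238   2  11  18] [375.6 243.6]
crown [343.7 211.1]
earL [334.  247.7]
earR [340.9 220.7]
top moving px 342
[100 128  54  70 706] [113.6 151. ]
[130 144  26  52 501] [138.8 165.6]
crown [133.7 162.4]
earL [149.9 149.5]
earR [141.9 190. ]
```

Call:
{"method": "jog_arm", "body": {"targets": [{"xyz":[0,0,0],"spin":0},{"xyz":[0,0,0],"spin":0},{"xyz":[0,0,0],"spin":0},{"xyz":[0,0,0],"spin":0},{"xyz":[0,0,0],"spin":0},{"xyz":[0,0,0],"spin":0},{"xyz":[0,0,0],"spin":0},{"xyz":[0,0,0],"spin":0},{"xyz":[0,0,0],"spin":0},{"xyz":[0,0,0],"spin":0}]}}

```text
time: 45.45
tool_pos: [360.6, 291.7, 388.7]
tcp_rot: [2.889, -0.224, -0.099]
contact_force: [0.1, 0.7, -0.3]
grip_width: 38.5
finger_force: 0.0
```

Run:
```python
from h import *
Bm=np.array([590,215,215.])
for n in("scene","top"):
    c=proj(n,Bm).astype(int); sl=np.s_[c[1]-30:c[1]+42,c[0]-15:c[0]+25]
    a=bot.capture(n).astype(int); [bot.capture(n) for _ in range(5)]; b=bot.capture(n).astype(int)
    m=[]
    for im in(a,b):
        k,l,s,ct=cv2.connectedComponentsWithStats((im[sl].max(2)<70).astype(np.uint8)); i=1+s[1:,4].argmax(); m.append((s[i]+[c[0]-15,c[1]-30,0,0,0],(ct[i]+[c[0]-15,c[1]-30]).round(2)))
    print(n,m,"diff in crop",np.abs(a-b)[sl].max(2).__gt__(40).sum(),"all",(np.abs(a-b).max(2)>40).sum())
# expected centroid of ears' tops/outer in top view
u=np.array([-.171,-.985,0]);w=np.array([.985,-.171,0])
for s_ in(0,):
    for k in(-1,1):
        P=[Bm+8*up+k*64*w+a*20*u+b*12*w+z*up for a in(-1,1) for b in(-1,1) for z in(-90,-150)]
        for n in("scene","top"): q=np.array([proj(n,p) for p in P]); print(n,k,q.min(0).round(1),q.max(0).round(1))
```

```text
scene [(array([329, 207,  19,  49, 392]), array([338.59, 231.23])), (array([331, 204,  17,  48, 338]), array([339.86, 227.38]))] diff in crop 180 all 189
top [(array([129, 145,  26,  53, 517]), array([138.62, 167.38])), (array([130, 141,  26,  48, 465]), array([139.06, 162.54]))] diff in crop 615 all 615
scene -1 [333.9 212.3] [348.1 229.5]
top -1 [132.1 183.7] [151.2 195.5]
scene 1 [326.7 238.5] [341.6 256.3]
top 1 [140.4 143. ] [159.  156.3]
```

The headset hangs on the bar but still swings sideways, so I'll wait for it to settle.

Call:
{"method": "jog_arm", "body": {"targets": [{"xyz":[0,0,0],"spin":0},{"xyz":[0,0,0],"spin":0},{"xyz":[0,0,0],"spin":0},{"xyz":[0,0,0],"spin":0},{"xyz":[0,0,0],"spin":0},{"xyz":[0,0,0],"spin":0},{"xyz":[0,0,0],"spin":0},{"xyz":[0,0,0],"spin":0},{"xyz":[0,0,0],"spin":0},{"xyz":[0,0,0],"spin":0}]}}

```text
time: 47.4
tool_pos: [360.6, 291.7, 388.7]
tcp_rot: [2.889, -0.224, -0.099]
contact_force: [-0.3, 0.2, -0.3]
grip_width: 38.7
finger_force: 0.0
```

Call:
{"method": "jog_arm", "body": {"targets": [{"xyz":[0,0,0],"spin":0},{"xyz":[0,0,0],"spin":0},{"xyz":[0,0,0],"spin":0},{"xyz":[0,0,0],"spin":0},{"xyz":[0,0,0],"spin":0},{"xyz":[0,0,0],"spin":0},{"xyz":[0,0,0],"spin":0},{"xyz":[0,0,0],"spin":0},{"xyz":[0,0,0],"spin":0},{"xyz":[0,0,0],"spin":0}]}}

```text
time: 48.65
tool_pos: [360.6, 291.7, 388.7]
tcp_rot: [2.889, -0.224, -0.099]
contact_force: [0.0, 0.1, -0.4]
grip_width: 38.6
finger_force: 0.0
```

Call:
{"method": "jog_arm", "body": {"targets": [{"xyz":[0,0,0],"spin":0},{"xyz":[0,0,0],"spin":0},{"xyz":[0,0,0],"spin":0},{"xyz":[0,0,0],"spin":0},{"xyz":[0,0,0],"spin":0},{"xyz":[0,0,0],"spin":0},{"xyz":[0,0,0],"spin":0},{"xyz":[0,0,0],"spin":0},{"xyz":[0,0,0],"spin":0},{"xyz":[0,0,0],"spin":0}]}}

```text
time: 49.9
tool_pos: [360.6, 291.7, 388.7]
tcp_rot: [2.889, -0.224, -0.099]
contact_force: [-0.7, -0.2, -0.4]
grip_width: 38.4
finger_force: 0.0
```

```bash
cat > sw.py <<'E'
from h import *
Bm=np.array([590,215,215.]); n="top"
c=proj(n,Bm).astype(int); sl=np.s_[c[1]-30:c[1]+42,c[0]-15:c[0]+25]; r=[]
for i in range(12):
    im=bot.capture(n)[sl]; k,l,s,ct=cv2.connectedComponentsWithStats((im.max(2)<70).astype(np.uint8)); r.append(round(float(ct[1+s[1:,4].argmax()][1]),2))
print(bot.get_obs()["time"],r)
E
python3 sw.py
```

```text
50.5 [31.38, 31.34, 31.29, 31.59, 31.93, 32.43, 32.25, 32.64, 32.75, 32.55, 32.56, 32.24]
```

Call:
{"method": "jog_arm", "body": {"targets": [{"xyz":[0,0,0],"spin":0},{"xyz":[0,0,0],"spin":0},{"xyz":[0,0,0],"spin":0},{"xyz":[0,0,0],"spin":0},{"xyz":[0,0,0],"spin":0},{"xyz":[0,0,0],"spin":0},{"xyz":[0,0,0],"spin":0},{"xyz":[0,0,0],"spin":0},{"xyz":[0,0,0],"spin":0},{"xyz":[0,0,0],"spin":0}]}}

```text
time: 51.75
tool_pos: [360.6, 291.7, 388.7]
tcp_rot: [2.889, -0.224, -0.099]
contact_force: [-0.6, 0.0, 0.6]
grip_width: 38.5
finger_force: 0.0
```

Call:
{"method": "jog_arm", "body": {"targets": [{"xyz":[0,0,0],"spin":0},{"xyz":[0,0,0],"spin":0},{"xyz":[0,0,0],"spin":0},{"xyz":[0,0,0],"spin":0},{"xyz":[0,0,0],"spin":0},{"xyz":[0,0,0],"spin":0},{"xyz":[0,0,0],"spin":0},{"xyz":[0,0,0],"spin":0},{"xyz":[0,0,0],"spin":0},{"xyz":[0,0,0],"spin":0}]}}

```text
time: 53.0
tool_pos: [360.6, 291.7, 388.7]
tcp_rot: [2.889, -0.224, -0.099]
contact_force: [0.1, -0.3, 0.1]
grip_width: 38.7
finger_force: 0.0
```

Call:
{"method": "jog_arm", "body": {"targets": [{"xyz":[0,0,0],"spin":0},{"xyz":[0,0,0],"spin":0},{"xyz":[0,0,0],"spin":0},{"xyz":[0,0,0],"spin":0},{"xyz":[0,0,0],"spin":0},{"xyz":[0,0,0],"spin":0},{"xyz":[0,0,0],"spin":0},{"xyz":[0,0,0],"spin":0},{"xyz":[0,0,0],"spin":0},{"xyz":[0,0,0],"spin":0}]}}

```text
time: 54.25
tool_pos: [360.6, 291.7, 388.7]
tcp_rot: [2.889, -0.224, -0.099]
contact_force: [0.4, 0.1, -0.2]
grip_width: 38.6
finger_force: 0.0
```

```bash
python3 sw.py; python3 -c "
from plant import bot
print(bot.close_job())"
```

```text
54.85 [32.28, 32.28, 32.1, 32.17, 32.25, 32.34, 32.08, 32.16, 32.2, 32.15, 32.19, 32.18]
the job is handed in; nothing more can be done
None
```

The hanger arm is swung out to its stop and the headset hangs still near the middle of it, released with the gripper clear; I handed the job in at about 55 s, and it returned no verdict.

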